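Restock the dry box with desiccant and sample vials

ROBOT

A 6-joint arm with a two-finger parallel gripper is mounted at the origin on the work surface. World frame = base frame: x ahead of the robot, y to its left, z up, the work surface at z = 0. Lengths are in m, angles in rad, forces in N, time in s.
With the tool pointing down it reaches from about 0.25 to 0.775 m from the base axis. Payload 4 kg.
Tool frame: the origin (TCP) lies between the finger pads; the fingertips stand 11 mm ahead of it and the grasp point (between the pads) lies 8 mm behind it (robot.tip_extent is the z of the fingertips in the tool frame, in m); z points along the fingers, y is the line along which they close (so a half turn about z gives the same grasp; the last joint's range is limited). The gripper opens to 94 mm and grips with 3 to 60 N. Pads are 16 mm wide; open, the fingers measure 119 mm over their backs; the gripper's body (75 mm by 177 mm) begins 78 mm behind the grasp point.
Start: joints at [-1.412, 0.087, 1.371, -0, 1.684, -0.103], TCP at [0.142, -0.531, 0.217] pointing down, gripper open.
Joint ranges: [-3.1, 3.1], [-0.76, 2.03], [0.27, 2.55], [-1.08, 4.22], [0.17, 2.65], [-2.57, 2.57]. Speed limits (rad/s): [2.79, 2.79, 3.14, 3.14, 3.14, 3.14].

INTERFACE

Orientations are given as [roll, pitch, yaw] about the fixed x, y, z axes, in that order (R = Rz(yaw) Ry(pitch) Rx(roll)).
In Python, from bench import robot, imaging gives the robot as it stands.
- The arm moves only by the shell command python3 -m pendant 'ROWS'. ROWS is JSON, a list of rows, each a list of 7 numbers: the shift along the world's x, y, z in cm, then the turn, a rotation vector about the world's x, y, z in degrees, then the opening, from 0 (shut) to 1 (fully open). In form: [[dx, dy, dz, ax, ay, az, jaw], ...]. A call has 1 to 8 rows; each row shifts and turns the commanded pose from where the row before left it; what a row does not reach is not made up. A row lasts 1/10 s, in which the tool goes at most 50 mm and 8.59 degrees, less where a joint would pass 70% of its speed; a pose out of reach is approached as far as the arm can. A call is refused whole if a number of a shift passes 5 or a number of a turn 8.59, either way. A call with a gripper value outside its range is refused whole. The fingers move at their own pace and stop on an object; the grip force is fixed at half the most. Time passes only in rows, so rows that do not move let the fingers close. It gives the time, the measured TCP pose, the force, the opening and the grip force at its end, in the units of the state.
- robot.get_obs(): the state, without advancing time (a new reading comes with each control period).
- imaging.snapshot(name): name is "scene" or "top" or "wrist"; returns the picture (384x512x3 uint8, red, green, blue); there is no depth.
- imaging.camera_params(name): a dict with "camera_matrix" (3x3 intrinsics, pixels), "R" (3x3) and "t" (3): a world point X has camera coordinates R X + t. Camera axes: x right, y down, z forward; pixel columns grow to the right and rows downward; lengths in m; the calibration is good to about 2 mm. A picture is of the moment at which its call begins: read the wrist's pose just before it. camera_params takes no time and is no camera call; for the wrist camera it gives the pose at the moment of the call.
- robot.close_job(): hands the job in; it is judged then, once.
The state is a dict: "time": time; "joint_positions": joint angles; "qvel": joint speeds; "joint_torque": joint torques, N m; "tool_pos": TCP position; "ee_rot": TCP orientation; "wrist_force": force on the tool from outside, world axes, zero at the start; "wrist_torque": the same for the moment, N m; "width": finger opening in m; "finger_force": force on a finger pad.
Only numpy, scipy, OpenCV 4.12 (cv2) and the standard library are available. Lean on these libraries where they do the work, as an engineer would, in place of code of your own. Each camera call takes 0.05 s, during which the arm holds its last target. There are 200 camera calls.

TASK

Put the vials into dry storage: lift the lid off the grey dry box and lay it on the bench, pour all the desiccant canisters from the steel beaker into the empty tray in the near half of the box and stand the empty beaker back on the bench, and move every vial from the dark metal rack on the bench into the holes of the white rack in the box, lowered gently, upright and fully home. Then put the lid back on, seated all round. Leave the flux bottle and the solder spool where they are.

Things in the scene. Friction and masses are not known exactly. Their poses are not given: they have to be found in the camera images.
- drybox: grey open box fixed to the bench, outside 190 (x) x 220 (y) x 60 mm high, walls 5 mm. Origin: centre of its underside, z up. A 4 mm partition at x = 0, up to z = 85 mm, divides it: near half (x < 0) is the tray, 88 x 210 mm inside, floor at z = 5 mm; far half (x > 0) is filled by a white rack, top face at z = 48 mm, with a row of four holes along y
- tray (a point): centre of the tray's floor (box frame x = -46 mm, y = 0, z = 5 mm)
- hole0 (a point): centre of the mouth of hole 0 of the white rack in the box (box frame x = +46, y = -75, z = 48 mm): square, 32 x 32 mm with a small chamfer, 40 mm deep (hole floor 8 mm above the bench); the box wall and the partition are 44 mm from its centre along x
- hole1 (a point): centre of the mouth of hole 1 of the white rack in the box (box frame x = +46, y = -25, z = 48 mm): square, 32 x 32 mm with a small chamfer, 40 mm deep (hole floor 8 mm above the bench); the box wall and the partition are 44 mm from its centre along x
- hole2 (a point): centre of the mouth of hole 2 of the white rack in the box (box frame x = +46, y = 25, z = 48 mm): square, 32 x 32 mm with a small chamfer, 40 mm deep (hole floor 8 mm above the bench); the box wall and the partition are 44 mm from its centre along x
- hole3 (a point): centre of the mouth of hole 3 of the white rack in the box (box frame x = +46, y = 75, z = 48 mm): square, 32 x 32 mm with a small chamfer, 40 mm deep (hole floor 8 mm above the bench); the box wall and the partition are 44 mm from its centre along x
- lid: loose deep grey lid, 0.3 kg, 50 mm high without its handle; its 5 mm walls stand on the box walls, and an outer lip, 204 (x) x 234 (y) mm outside, 3 mm thick, hangs 12 mm down outside them with 4 mm of play each side. Origin: centre of the lip's lower edge, z up: over the box's origin at z = 48 mm when seated (as it starts), 0 on the bench. Axes as the box's; half a turn fits too
- lid_handle (a point): middle of the grip bar of the lid's black bridge handle: bar 14 mm wide (lid x), 100 mm long (lid y), 12 mm high, its centre 80 mm above the lid's origin and 30 mm above the lid's flat top
- rack: dark metal rack block fixed to the bench, 130 x 130 x 45 mm high, with 2 x 2 square holes 32 mm wide, 40 mm deep, at x, y = +-31 mm from its centre. Origin: centre of its underside, z up. Two to four of its holes hold a vial at the start
- vial0: amber glass sample vial, closed, with a black cap; 60 g, 28 mm diameter, 80 mm tall in all; the cap is 29 mm in diameter and takes up the top 18 mm. Origin: centre of its underside, z up to the cap. In a rack its top 40 mm stand out. May be absent
- vial1: amber glass sample vial, closed, with a black cap; 60 g, 28 mm diameter, 80 mm tall in all; the cap is 29 mm in diameter and takes up the top 18 mm. Origin: centre of its underside, z up to the cap. In a rack its top 40 mm stand out. May be absent
- vial2: amber glass sample vial, closed, with a black cap; 60 g, 28 mm diameter, 80 mm tall in all; the cap is 29 mm in diameter and takes up the top 18 mm. Origin: centre of its underside, z up to the cap. In a rack its top 40 mm stand out. May be absent
- vial3: amber glass sample vial, closed, with a black cap; 60 g, 28 mm diameter, 80 mm tall in all; the cap is 29 mm in diameter and takes up the top 18 mm. Origin: centre of its underside, z up to the cap. In a rack its top 40 mm stand out. May be absent
- beaker: plain steel beaker, loose, 0.15 kg empty, round and straight: 58 mm outside diameter, 75 mm tall, wall 3 mm, no handle. Origin: centre of its underside, z up to the mouth. It starts standing on the bench with the six canisters in it. Polished: they slide out once it is tipped some 25 degrees past level
- canister0: white plastic desiccant canister, a cylinder 16 mm in diameter and 16 mm long, 10 g. Origin: its centre, z along its axis
- canister1: white plastic desiccant canister, a cylinder 16 mm in diameter and 16 mm long, 10 g. Origin: its centre, z along its axis
- canister2: white plastic desiccant canister, a cylinder 16 mm in diameter and 16 mm long, 10 g. Origin: its centre, z along its axis
- canister3: white plastic desiccant canister, a cylinder 16 mm in diameter and 16 mm long, 10 g. Origin: its centre, z along its axis
- canister4: white plastic desiccant canister, a cylinder 16 mm in diameter and 16 mm long, 10 g. Origin: its centre, z along its axis
- canister5: white plastic desiccant canister, a cylinder 16 mm in diameter and 16 mm long, 10 g. Origin: its centre, z along its axis
- flux_bottle: bystander: white bottle, 48 mm diameter, 130 mm tall, loose. Origin: centre of its underside
- solder_spool: bystander: solder spool standing on its flange, 60 mm diameter, 46 mm tall, loose. Origin: centre of its underside
There are look-alikes about, which are no part of the job. What is shaped like the vial2 but brown or red is not meant.

How it is judged:
On the way, in this order (a step that is already met when the one before it is completed fails the run):
1. The lid is off the box and lies on the bench (horizontal distance between lid and drybox above 0.15 m and height (world z) of lid_handle below 0.1 m), for 0.2 s.
2. All six canisters lie in the box's tray and every vial stands fully home in the box's rack (in any order) (x of canister0 in the frame of drybox between -0.092 and -0.002 m and y of canister0 in the frame of drybox between -0.107 and 0.107 m and z of canister0 in the frame of drybox between 0 and 0.06 m and x of canister1 in the frame of drybox between -0.092 and -0.002 m and y of canister1 in the frame of drybox between -0.107 and 0.107 m and z of canister1 in the frame of drybox between 0 and 0.06 m and x of canister2 in the frame of drybox between -0.092 and -0.002 m and y of canister2 in the frame of drybox between -0.107 and 0.107 m and z of canister2 in the frame of drybox between 0 and 0.06 m and x of canister3 in the frame of drybox between -0.092 and -0.002 m and y of canister3 in the frame of drybox between -0.107 and 0.107 m and z of canister3 in the frame of drybox between 0 and 0.06 m and x of canister4 in the frame of drybox between -0.092 and -0.002 m and y of canister4 in the frame of drybox between -0.107 and 0.107 m and z of canister4 in the frame of drybox between 0 and 0.06 m and x of canister5 in the frame of drybox between -0.092 and -0.002 m and y of canister5 in the frame of drybox between -0.107 and 0.107 m and z of canister5 in the frame of drybox between 0 and 0.06 m and x of vial0 in the frame of drybox between 0.026 and 0.066 m and y of vial0 in the frame of drybox between -0.1 and 0.1 m and z of vial0 in the frame of drybox between 0 and 0.014 m and angle between each of vial0, vial1, vial2, vial3's own z axis and vertical below 0.17 rad and x of vial1 in the frame of drybox between 0.026 and 0.066 m and y of vial1 in the frame of drybox between -0.1 and 0.1 m and z of vial1 in the frame of drybox between 0 and 0.014 m and x of vial2 in the frame of drybox between 0.026 and 0.066 m and y of vial2 in the frame of drybox between -0.1 and 0.1 m and z of vial2 in the frame of drybox between 0 and 0.014 m and x of vial3 in the frame of drybox between 0.026 and 0.066 m and y of vial3 in the frame of drybox between -0.1 and 0.1 m and z of vial3 in the frame of drybox between 0 and 0.014 m), for 0.2 s.
At the end, for the whole second after the job is handed in: Six canisters in the box's tray; every vial upright (0.17 rad) and fully home (to 6 mm) in the box's rack; lid seated: centred to 9 mm, level to 0.03 rad, no more than 5 mm high; beaker upright on the bench, beside the box; lid, beaker and vials at rest (all of step 2 and horizontal distance between lid and drybox below 0.009 m and angle between lid's own z axis and vertical below 0.03 rad and z of lid in the frame of drybox between 0.04 and 0.053 m and height (world z) of beaker below 0.008 m and angle between beaker's own z axis and vertical below 0.1 rad and horizontal distance between beaker and drybox above 0.12 m and linear speed of each of lid, beaker, vial0, vial1, vial2, vial3 below 0.03 m/s); the robot touches nothing.
It fails at once if The flux bottle or the solder spool is moved more than 30 mm (distance of any of flux_bottle, solder_spool from where it was at the start of the episode above 0.03 m).
It fails at once if A vial is dropped or rammed into the box (contact over 45 N) (contact force between any of vial0, vial1, vial2, vial3 and drybox above 45 N).
Of vial0, vial1, vial2, vial3 only 2 to 4 are there at a start; the rules pass over those that are not, and their reading is None.
At some moment in a run one of beaker, lid may be knocked a few centimetres aside while the robot is not near it.
It also fails if it takes over 210 s, if anything falls off the work surface, if the arm or the gripper's body presses on something with over 40 N, if the wrist force passes 120 N, or if a joint passes its speed limit or range.

## Working session

There is one attempt and no reset: what is moved stays moved. The work goes in short steps, Python scripts to look and compute and a shell command to move; the robot and the scene stay as the last step left them, time stands still between calls to the robot, and variables do not carry over. Pictures are saved under pics/ and viewed, at most 14 in all, crops included, and the job is handed in when it is done.

```bash
ls; mkdir -p pics; python3 - <<'E'
from bench import robot, imaging
import cv2
for n in ("scene","top","wrist"):
    im=imaging.snapshot(n); cv2.imwrite(f"pics/{n}0.png",cv2.resize(im[:,:,::-1],None,fx=1.5,fy=1.5,interpolation=cv2.INTER_CUBIC))
    p=imaging.camera_params(n); print(n,p)
o=robot.get_obs(); print(o)
E
```

```text
pics
scene {'camera_matrix': array([[417.90039164,   0.        , 252.23630706],
       [  0.        , 417.90039164, 190.83991601],
       [  0.        ,   0.        ,   1.        ]]), 'R': array([[-0.78992882,  0.61316458,  0.00645509],
       [ 0.3560321 ,  0.46718966, -0.80930524],
       [-0.49925305, -0.63699531, -0.58735285]]), 't': array([ 0.43352193, -0.09979075,  1.28951098])}
top {'camera_matrix': array([[375.14714292,   0.        , 255.99890618],
       [  0.        , 375.14714292, 192.12426152],
       [  0.        ,   0.        ,   1.        ]]), 'R': array([[ 1.11223229e-01, -9.93795418e-01,  2.47229697e-04],
       [-9.69075180e-01, -1.08511734e-01, -2.21626937e-01],
       [ 2.20278662e-01,  2.44104795e-02, -9.75131499e-01]]), 't': array([-0.05558952,  0.54620339,  0.96071305])}
wrist {'camera_matrix': array([[317.42222758,   0.        , 253.25551808],
       [  0.        , 317.42222758, 193.31774791],
       [  0.        ,   0.        ,   1.        ]]), 'R': array([[ 2.58578601e-01, -9.65989867e-01, -8.27344517e-04],
       [-9.27668881e-01, -2.48559404e-01,  2.78655111e-01],
       [-2.69383657e-01, -7.12867470e-02, -9.60390881e-01]]), 't': array([-0.54886023, -0.03039356,  0.39151153])}
{'time': 0.15, 'joint_positions': array([-1.41206591e+00,  8.77805082e-02,  1.37191222e+00,  6.93662196e-06,
        1.68361041e+00, -1.03139998e-01]), 'qvel': array([-0.00100905, -0.00320693, -0.00338815,  0.0002841 , -0.0026408 ,
       -0.00123633]), 'joint_torque': array([ 2.14497748e-03, -3.40643013e+01, -3.02792895e+01,  7.19675305e-02,
        3.05469346e-02, -1.10917790e-04]), 'tool_pos': array([ 0.1422993 , -0.53084635,  0.21557303]), 'ee_rot': array([-3.13989198e+00, -1.82963227e-04,  2.61871038e-01]), 'wrist_force': array([ 0.44047158, -0.3911495 ,  0.84892524]), 'wrist_torque': array([-0.03920882, -0.04579192, -0.00753294]), 'finger_force': 0.0, 'width': 0.09448723241070989}
```

View pics/top0.png

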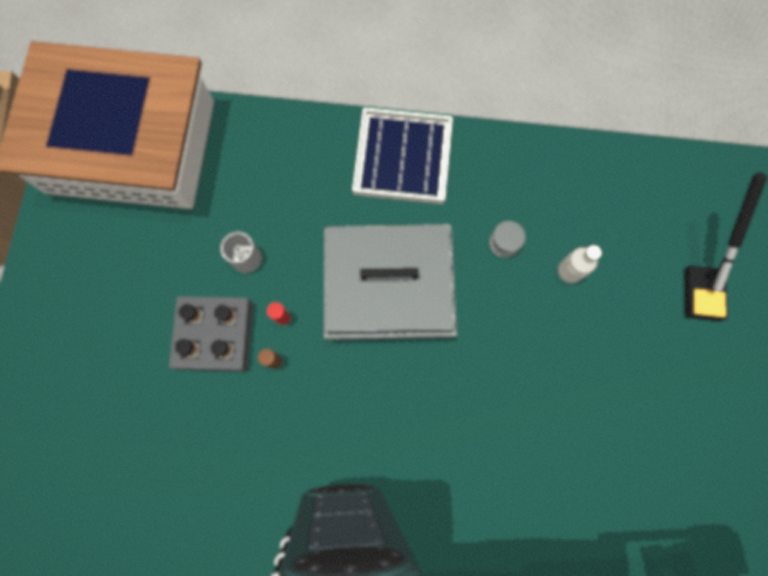

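View pics/scene0.png

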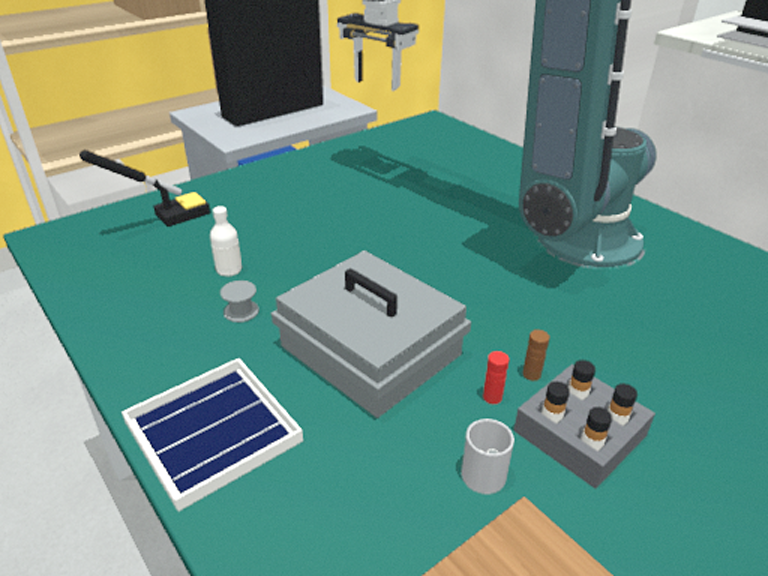

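Top (1.5x): lid spans (325,228)–(455,333) with its handle at (390,274), vial caps are at (190,313), (226,314), (186,348) and (222,349), and the beaker is at (237,246). The red and brown look-alikes are at (277,312) and (267,357). Scene shows the same, so I'll triangulate.

```bash
cat > h.py <<'E'
import numpy as np, cv2
from bench import robot, imaging
def P(n):
    p=imaging.camera_params(n); return p["camera_matrix"]@np.c_[p["R"],p["t"]]
def tri(P1,a,P2,b):
    a=np.float64(a); b=np.float64(b)
    X=cv2.triangulatePoints(P1,P2,a.reshape(2,1),b.reshape(2,1)).ravel(); X=X[:3]/X[3]
    e=[np.hypot(*((Q@np.r_[X,1])[:2]/(Q@np.r_[X,1])[2]-q)) for Q,q in((P1,a),(P2,b))]
    return X,max(e)
def plane(Pm,a,z):  # pixel -> world at height z
    H=Pm[:,[0,1,3]].copy(); H[:,2]+=Pm[:,2]*z
    w=np.linalg.solve(H,np.r_[a,1]); return w[:2]/w[2]
def proj(Pm,X):
    w=Pm@np.r_[X,1]; return w[:2]/w[2]
def save(n,f,box=None,s=1.5):
    p=P(n); im=imaging.snapshot(n)
    if box: x0,y0,x1,y1=box; im=im[y0:y1,x0:x1]
    cv2.imwrite(f"pics/{f}.png",cv2.resize(im[:,:,::-1],None,fx=s,fy=s,interpolation=cv2.INTER_CUBIC)); return p
E
python3 - <<'E'
from h import *
T,S=P("top"),P("scene")
np.set_printoptions(precision=4,suppress=True)
pts={"lidA -x+y":((325,333),(467,313)),"lidB -x-y":((455,330),(366,254)),"lidC +x-y":((451,225),(277,302)),"lidD +x+y":((325,228),(379,372)),
"h+y":((362,272),(393,302)),"h-y":((418,273),(348,276)),
"v -x+y":((186,347),(624,391)),"v +x+y":((190,312),(599,416)),"v +x-y":((226,313),(557,390)),"v-x-y":((222,348),(583,368)),
"beaker mouth":((237,246),(490,437)),"spool top":((509,235),(239,293)),"bottle top":((593,253),(221,212)),"red top":((276,311),(497,359)),"brown":((266,356),(538,338))}
for k,(a,b) in pts.items():
    X,e=tri(T,np.array(a)/1.5,S,np.array(b)/1.5); print(k,X,round(e,2),round(np.hypot(*X[:2]),3))
E
```

```text
lidA -x+y [0.4537 0.0977 0.0824] 0.4 0.464
lidB -x-y [ 0.4815 -0.1249  0.0854] 0.79 0.497
lidC +x-y [ 0.6721 -0.1013  0.0847] 1.08 0.68
lidD +x+y [0.6428 0.1228 0.0885] 0.39 0.654
h+y [0.559  0.0454 0.1208] 0.35 0.561
h-y [ 0.5695 -0.0511  0.1173] 0.02 0.572
v -x+y [0.4017 0.3377 0.0773] 0.44 0.525
v +x+y [0.4635 0.3435 0.0756] 0.7 0.577
v +x-y [0.4687 0.2804 0.0745] 0.86 0.546
v-x-y [0.4069 0.2758 0.0754] 0.56 0.492
beaker mouth [0.5948 0.2816 0.0719] 0.3 0.658
spool top [ 0.6821 -0.2172  0.0378] 0.66 0.716
bottle top [ 0.6371 -0.3483  0.1206] 0.4 0.726
red top [0.4844 0.1905 0.073 ] 0.46 0.521
brown [0.4033 0.1957 0.0732] 0.43 0.448
```

```bash
python3 -m pendant '[[2.6,3.3,0.6,0,0,5.15,1],[2.6,3.3,0.6,0,0,5.15,1],[2.6,3.3,0.6,0,0,5.15,1],[2.6,3.3,0.6,0,0,5.15,1],[2.6,3.3,0.6,0,0,5.15,1],[2.6,3.3,0.6,0,0,5.15,1],[2.6,3.3,0.6,0,0,5.15,1],[2.6,3.3,0.6,0,0,5.15,1]]' 
python3 -m pendant '[[2.6,3.3,0.6,0,0,5.15,1],[2.6,3.3,0.6,0,0,5.15,1],[2.6,3.3,0.6,0,0,5.15,1],[2.6,3.3,0.6,0,0,5.15,1],[2.6,3.3,0.6,0,0,5.15,1],[2.6,3.3,0.6,0,0,5.15,1],[2.6,3.3,0.6,0,0,5.15,1],[2.6,3.3,0.6,0,0,5.15,1]]'
python3 -m pendant '[[0,0,0,0,0,0,1],[0,0,0,0,0,0,1],[0,0,0,0,0,0,1]]'
python3 - <<'E'
from h import *
p=save("wrist","w1"); np.save("w1.npy",p)
E

```

```text
time: 0.95
tool_pos: [0.351, -0.2657, 0.2645]
ee_rot: [3.142, -0.0, 0.984]
wrist_force: [0.9, -0.9, -0.5]
width: 0.094
finger_force: 0.0
time: 1.75
tool_pos: [0.5591, -0.0017, 0.3123]
ee_rot: [-3.141, 0.0, 1.704]
wrist_force: [0.3, -0.4, -0.1]
width: 0.0939
finger_force: 0.0
time: 2.05
tool_pos: [0.5578, -0.004, 0.3122]
ee_rot: [-3.141, 0.0, 1.699]
wrist_force: [0.3, 0.7, 0.3]
width: 0.0938
finger_force: 0.0
```

View pics/w1.png

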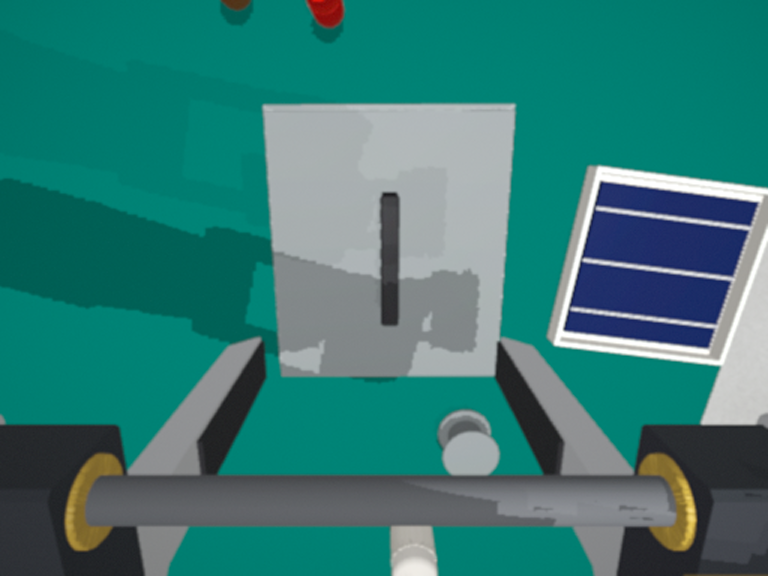

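Wrist view: the bar runs from (390,194) to (390,325), and the lid's far corners are (264,105) and (514,105).

```bash
python3 - <<'E'
from h import *
T,S,W=P("top"),P("scene"),np.load("w1.npy")
np.set_printoptions(precision=4,suppress=True)
f=lambda a:(np.array(a)+.5)/1.5-.5
for k,w,t,s in (("h+y",(390,194),(362,271),(393,301)),("h-y",(390,325),(418,272),(348,276)),("A",(264,106),(325,333),(467,313)),("D",(514,106),(325,228),(379,372))):
    print(k,"W+T",*tri(W,f(w),T,f(t)),"W+S",*tri(W,f(w),S,f(s)))
for w in ((390,194),(390,325)): print(plane(W,f(w),.134))
for t in ((362,272),(418,273)): print(plane(T,f(t),.134))
for w in ((264,105),(514,105)): print(plane(W,f(w),.098))
# where things should be
E
```

```text
h+y W+T [0.5578 0.0464 0.1319] 2.651576756591545 W+S [0.558  0.0466 0.123 ] 1.904460752143725
h-y W+T [ 0.5688 -0.0504  0.1311] 0.8705061093038183 W+S [ 0.5691 -0.0546  0.1162] 1.906091616403433
A W+T [0.4524 0.0985 0.0892] 0.46764146093686865 W+S [0.4532 0.0978 0.0832] 2.4707316802099037
D W+T [0.6452 0.1249 0.0804] 0.34461586913265246 W+S [0.6437 0.1229 0.0897] 0.6874349382140431
[0.5562 0.0489]
[ 0.5694 -0.05  ]
[0.5568 0.0444]
[ 0.5656 -0.0501]
[0.4545 0.0992]
[0.6409 0.1231]
```

```bash
python3 -m pendant '[[0.5,0.3,-3,0,0,0.3,1],[0,0,-3.5,0,0,0,1],[0,0,-3.5,0,0,0,1],[0,0,-3.5,0,0,0,0.6],[0,0,-3,0,0,0,0.5],[0,0,-1.5,0,0,0,0.5],[0,0,-1,0,0,0,0.5],[0,0,0,0,0,0,0.5]]'
python3 -m pendant '[[0,0,0,0,0,0,0],[0,0,0,0,0,0,0],[0,0,0,0,0,0,0],[0,0,0,0,0,0,0],[0,0,0,0,0,0,0],[0,0,0,0,0,0,0],[0,0,0,0,0,0,0]]'
```

```text
time: 2.9
tool_pos: [0.5628, -0.0008, 0.122]
ee_rot: [-3.141, -0.0, 1.704]
wrist_force: [0.2, 0.6, 0.6]
width: 0.0571
finger_force: 0.0
time: 3.6
tool_pos: [0.5637, -0.0002, 0.1229]
ee_rot: [3.14, 0.0, 1.705]
wrist_force: [0.7, -0.6, 0.3]
width: 0.0136
finger_force: 30.0
```

```bash
python3 -m pendant '[[0,0,0.5,0,0,0,0],[0,0,1.5,0,0,0,0],[0,0,2,0,0,0,0],[0,0,2,0,0,0,0],[0,0,2,0,0,0,0],[0,0,2,0,0,0,0],[-0.5,-0.5,1,0,0,0,0],[-1.3,-1.5,0,0,0,0,0]]'
python3 -m pendant '[[-2.2,-2.9,0,0,0,0,0],[-2.2,-2.9,0,0,0,0,0],[-2.2,-2.9,0,0,0,0,0],[-2.2,-2.9,0,0,0,0,0],[-2.2,-2.9,0,0,0,0,0],[-2.2,-2.9,0,0,0,0,0],[-2.2,-2.9,0,0,0,0,0],[-2.2,-2.9,0,0,0,0,0]]'
python3 -m pendant '[[-2.2,-2.9,0,0,0,0,0],[-0.8,-1,0,0,0,0,0],[0,0,0,0,0,0,0],[0,0,0,0,0,0,0]]'
```

```text
time: 4.4
tool_pos: [0.5462, -0.0199, 0.235]
ee_rot: [3.138, 0.001, 1.707]
wrist_force: [-0.2, -0.3, -2.6]
width: 0.0134
finger_force: 30.0
time: 5.2
tool_pos: [0.3676, -0.253, 0.2327]
ee_rot: [-3.141, -0.0, 1.705]
wrist_force: [-0.3, -0.5, -3.2]
width: 0.0137
finger_force: 30.0
time: 5.6
tool_pos: [0.3395, -0.2906, 0.2325]
ee_rot: [3.141, -0.001, 1.705]
wrist_force: [-0.5, 0.5, -3.5]
width: 0.0132
finger_force: 30.0
```

```bash
python3 -m pendant '[[0,0,-2,0,0,0,0],[0,0,-3,0,0,0,0],[0,0,-3,0,0,0,0],[0,0,-3,0,0,0,0],[0,0,-2,0,0,0,0],[0,0,-1,0,0,0,0],[0,0,-0.7,0,0,0,0],[0,0,-0.4,0,0,0,0]]'
python3 -m pendant '[[0,0,-0.3,0,0,0,0],[0,0,-0.2,0,0,0,0],[0,0,-0.1,0,0,0,0],[0,0,0,0,0,0,0],[0,0,0,0,0,0,0.5],[0,0,0,0,0,0,0.5],[0,0,0,0,0,0,0.5],[0,0,0,0,0,0,0.5]]'
python3 -m pendant '[[0,0,2,0,0,0,0.5],[0,0,3.5,0,0,0,1],[0,0,5,0,0,0,1],[0,0,5,0,0,0,1],[0,0,5,0,0,0,1],[0,0,5,0,0,0,1],[0,0,0,0,0,0,1]]'
```

```text
time: 6.4
tool_pos: [0.3401, -0.2911, 0.0818]
ee_rot: [3.141, 0.001, 1.706]
wrist_force: [-1.0, -0.3, -3.8]
width: 0.0134
finger_force: 30.0
time: 7.2
tool_pos: [0.3396, -0.2916, 0.076]
ee_rot: [3.141, 0.001, 1.705]
wrist_force: [0.2, 0.0, 0.1]
width: 0.0423
finger_force: 0.0
time: 7.9
tool_pos: [0.3409, -0.293, 0.3392]
ee_rot: [3.133, 0.013, 1.705]
wrist_force: [0.9, -0.2, 0.4]
width: 0.0915
finger_force: 0.0
```

```bash
python3 -m pendant '[[2.7,3.65,-0.2,0,0,0,1],[2.7,3.65,-0.2,0,0,0,1],[2.7,3.65,-0.2,0,0,0,1],[2.7,3.65,-0.2,0,0,0,1],[2.7,3.65,-0.2,0,0,0,1],[2.7,3.65,-0.2,0,0,0,1],[2.7,3.65,-0.2,0,0,0,1],[2.7,3.65,-0.2,0,0,0,1]]' | head -2
python3 -m pendant '[[0,0,0,0,0,0,1],[0,0,0,0,0,0,1],[0,0,0,0,0,0,1]]' |head -2
python3 -c "
from h import *
np.save('w2.npy',save('wrist','w2'))"
python3 -m pendant '[[-1,3.5,0,0,0,0,1],[-1,3.5,0,0,0,0,1],[-1,3.5,0,0,0,0,1],[-1,3.5,0,0,0,0,1],[-1,3.5,0,0,0,0,1],[-1,3.5,0,0,0,0,1],[0,0,0,0,0,0,1],[0,0,0,0,0,0,1]]'
python3 -c "
from h import *
np.save('w3.npy',save('wrist','w3')); np.save('t3.npy',save('top','t3',(80,130,330,270),3))"
```

```text
time: 8.7
tool_pos: [0.5561, 0.0025, 0.3137]
time: 9.0
tool_pos: [0.5549, -0.0001, 0.3144]
time: 9.85
tool_pos: [0.4952, 0.2098, 0.3151]
ee_rot: [3.14, 0.001, 1.705]
wrist_force: [-0.2, 0.0, 0.4]
width: 0.094
finger_force: 0.0
```

View pics/w2.png

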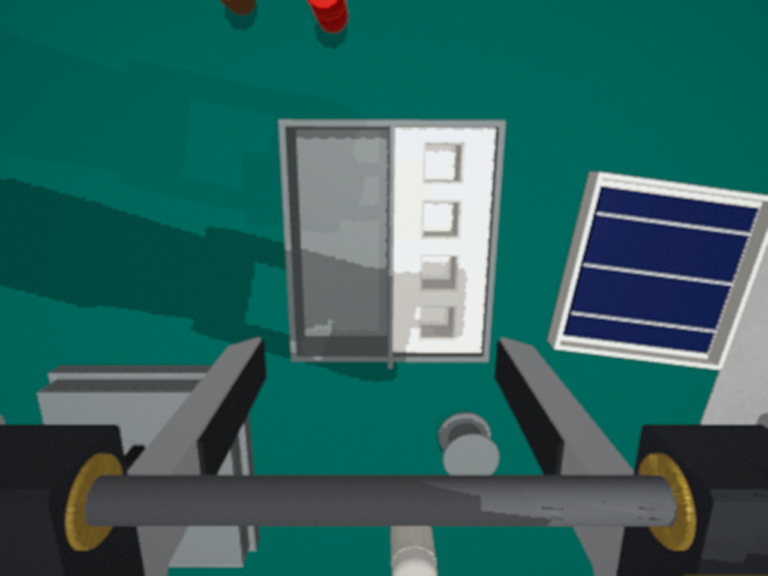

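View pics/w3.png

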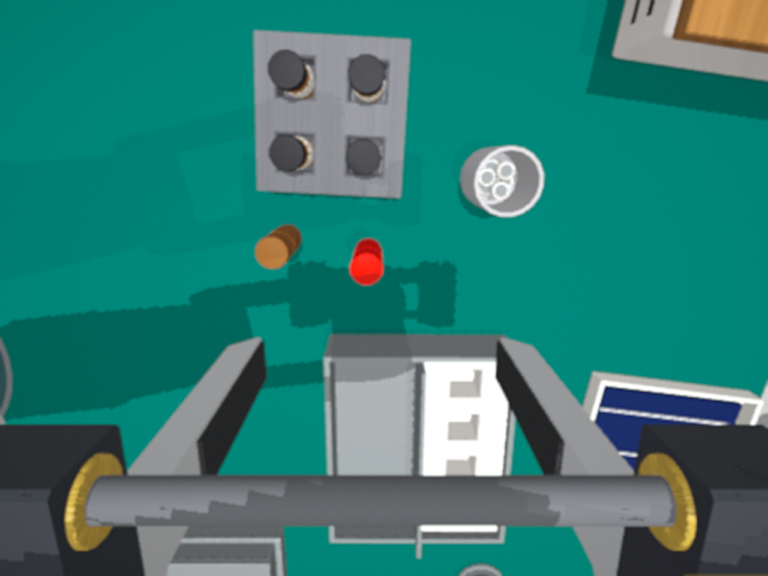

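w2: the box rim corners are (279,120), (505,121), (489,361) and (293,362), with hole 3 at (442,162) and hole 0 at (437,321). w3: the caps are at (288,70), (367,75), (290,152) and (365,156), and the beaker mouth is at (508,181).

```bash
python3 - <<'E'
from h import *
T,S,W2,W3=P("top"),P("scene"),np.load("w2.npy"),np.load("w3.npy")
np.set_printoptions(precision=4,suppress=True)
f=lambda a:(np.array(a)+.5)/1.5-.5
c=np.array([plane(W2,f(w),.06) for w in((279,120),(505,121),(489,361),(293,362))]); print(c,"box c",c.mean(0))
d=c[0]+c[1]-c[2]-c[3]; print("yaw",np.degrees(np.arctan2(-d[0],d[1])), np.linalg.norm(c[0]-c[1]),np.linalg.norm(c[1]-c[2]),np.linalg.norm(c[3]-c[2]))
print("holes",[plane(W2,f(w),.048) for w in((442,162),(440,217),(438,271),(437,321))])
# box corner heights by two wrist views
print("corner 2 views",tri(W2,f((279,120)),W3,f((325,360))), tri(W2,f((505,121)),W3,f((511,358))))
for k,w,t,s in (("v-x+y",(288,70),(186,347),(624,391)),("v+x+y",(367,75),(190,312),(599,416)),("v-x-y",(290,152),(222,348),(583,368)),("v+x-y",(365,156),(226,313),(557,390)),("beaker",(508,181),(237,246),(490,437)),("red",(366,268),(276,311),(497,359)),("brown",(271,252),(266,356),(538,338))):
    print(k,"W+T",*tri(W3,f(w),T,f(t)),"W+S",*tri(W3,f(w),S,f(s)),"plane",plane(W3,f(w),.075 if k=="beaker" else .085))
b=np.array([plane(W3,f(w),.045) for w in((254,30),(410,39),(402,198),(257,190))]); print("rack",b,b.mean(0))
E
```

```text
[[ 0.4547  0.0947]
 [ 0.6425  0.1191]
 [ 0.6721 -0.0977]
 [ 0.4845 -0.1241]] box c [ 0.5634 -0.002 ]
yaw 7.761965184607872 0.18935194193667082 0.21881670420155666 0.18944390515730658
holes [array([0.5973, 0.0793]), array([0.6036, 0.0314]), array([ 0.6102, -0.0187]), array([ 0.6176, -0.0681])]
corner 2 views (array([0.456 , 0.0946, 0.066 ]), np.float64(0.07570769496548914)) (array([0.6382, 0.1184, 0.0596]), np.float64(3.544764719291401))
v-x+y W+T [0.4025 0.3418 0.0681] 1.6058954976806794 W+S [0.4048 0.3403 0.0817] 1.271321027135122 plane [0.4046 0.3409]
v+x+y W+T [0.4656 0.3475 0.0645] 1.3204628287330302 W+S [0.4654 0.3457 0.0792] 0.6905509958283851 plane [0.4652 0.3455]
v-x-y W+T [0.4083 0.2794 0.0636] 1.1694882729453795 W+S [0.4109 0.2795 0.0807] 1.1299122985479024 plane [0.411  0.2808]
v+x-y W+T [0.4718 0.2847 0.0583] 1.2310762130950177 W+S [0.4717 0.2845 0.0797] 1.161887444069626 plane [0.4712 0.2857]
beaker W+T [0.5943 0.2814 0.0725] 1.253471676607325 W+S [0.5935 0.2811 0.0707] 0.3592861154352026 plane [0.5921 0.2816]
red W+T [0.4836 0.1915 0.0753] 0.04037424069959344 W+S [0.4842 0.1895 0.0723] 1.008739893262158 plane [0.4835 0.1939]
brown W+T [0.4018 0.1956 0.0815] 0.8130875884478999 W+S [0.3988 0.1919 0.0684] 0.960548993165079 plane [0.4016 0.197 ]
rack [[0.3665 0.3726]
 [0.4954 0.3831]
 [0.5078 0.2533]
 [0.3769 0.2429]] [0.4367 0.313 ]
```

View pics/t3.png

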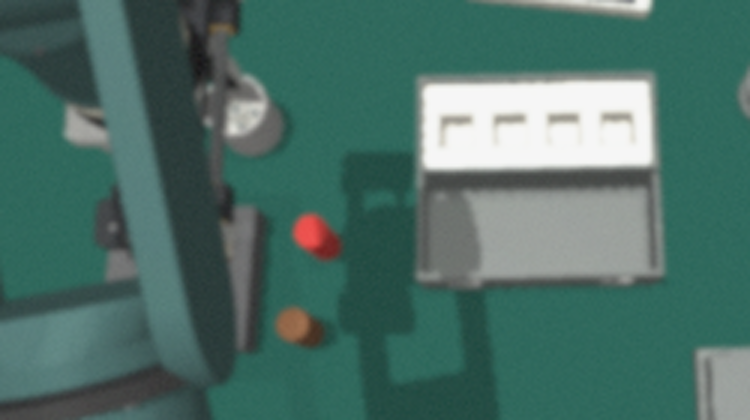

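```bash
python3 -c "
from h import *
o=robot.get_obs();print([x for x in dir(robot) if x[0]!='_']);print(o['joint_positions'],o['tool_pos'])"
python3 -m pendant '[[-1.2,3.8,-1,0,0,0,0.7],[-1.2,3.8,-1,0,0,0,0.5],[0,0,-4,0,0,0,0.5],[0,0,-4,0,0,0,0.5],[0,0,-4,0,0,0,0.5],[0,0,-4,0,0,0,0.5],[0,0,0,0,0,0,0.5],[0,0,0,0,0,0,0.5]]'
```

```text
['IKError', 'close_job', 'get_obs', 'tip_extent']
[ 2.94159667e-01  6.18971900e-02  1.20449981e+00 -7.21079555e-04
  1.87451862e+00  1.61919166e-01] [0.49568531 0.20906326 0.31483492]
time: 10.75
tool_pos: [0.4719, 0.2855, 0.1348]
ee_rot: [-3.141, 0.0, 1.703]
wrist_force: [0.4, -0.3, 0.6]
width: 0.047
finger_force: 0.0
```

```bash
python3 -m pendant '[[0,0,-2.5,0,0,0,0.5],[0,0,-2.5,0,0,0,0.5],[0,0,-1.3,0,0,0,0.5],[0,0,-0.5,0,0,0,0.5],[0,0,0,0,0,0,0],[0,0,0,0,0,0,0],[0,0,0,0,0,0,0],[0,0,0,0,0,0,0]]'
python3 -m pendant '[[0,0,0,0,0,0,0],[0,0,0,0,0,0,0],[0,0,0.5,0,0,0,0],[0,0,2,0,0,0,0],[0,0,3,0,0,0,0],[0,0,4,0,0,0,0],[0,0,3,0,0,0,0],[0,0,0,0,0,0,0]]'
python3 -c "
from h import *
o=robot.get_obs();print(o['joint_positions'],o['tool_pos'])"
```

```text
time: 11.55
tool_pos: [0.4723, 0.2872, 0.0682]
ee_rot: [3.139, -0.001, 1.705]
wrist_force: [-0.5, -0.7, 3.2]
width: 0.0285
finger_force: 30.0
time: 12.35
tool_pos: [0.4735, 0.2878, 0.197]
ee_rot: [3.132, -0.003, 1.705]
wrist_force: [-0.1, 0.9, -0.2]
width: 0.0282
finger_force: 30.0
[4.43832652e-01 9.36169051e-02 1.40237046e+00 2.27916094e-05
 1.63582942e+00 3.09371581e-01] [0.47350715 0.28781967 0.19695142]
```

```bash
python3 -m pendant '[[1.8,-4.45,0,0,0,0,0],[1.8,-4.45,0,0,0,0,0],[1.8,-4.45,0,0,0,0,0],[1.8,-4.45,0,0,0,0,0],[1.8,-4.45,0,0,0,0,0],[1.8,-4.45,0,0,0,0,0],[1.8,-4.45,0,0,0,0,0],[1.8,-4.45,0,0,0,0,0]]'
python3 -m pendant '[[0,0,-2,0,0,0,0],[0,0,-1,0,0,0,0],[0,0,0,0,0,0,0],[0,0,0,0,0,0,0]]'
python3 -c "
from h import *
o=robot.get_obs();print(o['joint_positions'],o['tool_pos'])
np.save('w4.npy',save('wrist','w4'))"
```

```text
time: 13.15
tool_pos: [0.6148, -0.071, 0.189]
ee_rot: [-3.138, -0.001, 1.705]
wrist_force: [1.1, -0.2, -1.0]
width: 0.0281
finger_force: 30.0
time: 13.55
tool_pos: [0.6147, -0.0681, 0.1606]
ee_rot: [-3.14, -0.001, 1.707]
wrist_force: [-0.2, 0.9, -0.5]
width: 0.0284
finger_force: 30.0
[-2.02113109e-01  2.56819380e-01  1.28587046e+00  2.32908248e-04
  1.60086442e+00 -3.37979333e-01] [ 0.61465738 -0.06809324  0.16062525]
```

View pics/w4.png

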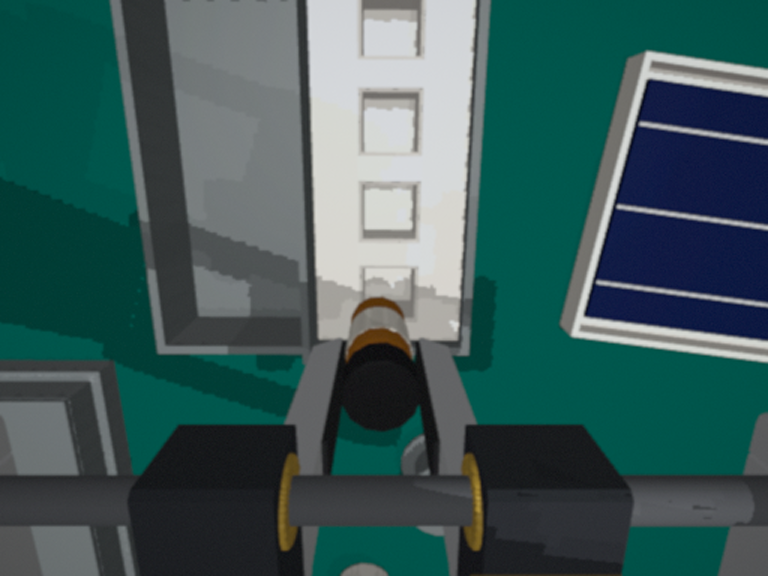

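w4: the vial is gripped over hole 0, its bottom edge at (377,297). The mouths of holes 1 and 2 centre near (390,211) and (390,121).

```bash
python3 - <<'E'
from h import *
W=np.load("w4.npy"); np.set_printoptions(precision=4,suppress=True)
f=lambda a:(np.array(a)+.5)/1.5-.5
R=lambda d:np.array([[np.cos(d),-np.sin(d)],[np.sin(d),np.cos(d)]])
a=np.radians(7.7)
q={ -.025:[(359,181),(420,181),(418,241),(361,241)], .025:[(359,88),(423,88),(422,154),(360,154)]}
for y,c in q.items():
    m=np.mean([plane(W,f(p),.048) for p in c],0); print(y,m,"box c",m-R(a)@[.046,y], [round(float(np.linalg.norm(plane(W,f(c[i]),.048)-plane(W,f(c[(i+1)%4]),.048))),4) for i in range(4)])
print("hole0 far edge", plane(W,f((389,266)),.048)-R(a)@[.046,-.059])
# rim: partition top & right wall at z .06
g=lambda p:(p+.5)*1.5-.5
for dx in (0,.003):
  c=np.array([.6147,-.0681])
  th=np.linspace(0,6.28,60); pts=np.array([g(proj(W,[c[0]+.014*np.cos(t),c[1]+.014*np.sin(t),.0974])) for t in th])
  print("vial bottom pred", pts.min(0),pts.max(0))
for z in(.145,.16,.1777):
  pts=np.array([g(proj(W,[c[0]+.0145*np.cos(t),c[1]+.0145*np.sin(t),z])) for t in th]); print(z,pts.min(0),pts.max(0))
E
```

```text
-0.025 [ 0.6117 -0.0198] box c [ 0.5628 -0.0012] [0.0352, 0.0349, 0.034, 0.035]
0.025 [0.6055 0.0296] box c [ 0.5633 -0.0014] [0.035, 0.0347, 0.0352, 0.0347]
hole0 far edge [ 0.5625 -0.    ]
vial bottom pred [356.4285 291.0528] [410.7609 342.4189]
vial bottom pred [356.4285 291.0528] [410.7609 342.4189]
0.145 [349.4605 322.2738] [418.6265 386.1593]
0.16 [346.9564 335.7786] [421.5058 403.9586]
0.1777 [343.4497 354.7664] [425.548  428.7961]
```

```bash
python3 -m pendant '[[0.6,0.1,0,0,0,0,0],[0,0,-1.5,0,0,0,0],[0,0,-1.5,0,0,0,0],[0,0,-1,0,0,0,0],[0,0,0,0,0,0,0],[0,0,-0.6,0,0,0,0],[0,0,-0.6,0,0,0,0],[0,0,0,0,0,0,0]]'
```

```text
time: 14.4
tool_pos: [0.6209, -0.0683, 0.1086]
ee_rot: [-3.14, -0.0, 1.705]
wrist_force: [0.1, -1.0, -0.7]
width: 0.0282
finger_force: 30.0
```

```bash
python3 -m pendant '[[0,0.1,-0.5,0,0,0,0],[0,0,-0.6,0,0,0,0],[0,0,-0.6,0,0,0,0],[0,0,-0.6,0,0,0,0],[0,0,-0.5,0,0,0,0],[0,0,-0.4,0,0,0,0],[0,0,-0.3,0,0,0,0],[0,0,0,0,0,0,0]]'
```

```text
time: 15.2
tool_pos: [0.621, -0.0672, 0.0739]
ee_rot: [-3.141, -0.0, 1.705]
wrist_force: [0.9, -0.6, -0.5]
width: 0.0288
finger_force: 30.0
```

```bash
python3 -m pendant '[[0,0,-0.2,0,0,0,0],[0,0,-0.1,0,0,0,0],[0,0,0,0,0,0,0],[0,0,0,0,0,0,0.45],[0,0,0,0,0,0,0.45],[0,0,0,0,0,0,0.45],[0,0,1,0,0,0,0.45],[0,0,2,0,0,0,0.45]]'
python3 -m pendant '[[0,0,3,0,0,0,0.5],[0,0,3,0,0,0,0.5],[0,0,3,0,0,0,0.5],[-1.5,4.4,0,0,0,0,0.5],[-1.75,4.6,0,0,0,0,0.5],[-1.75,4.6,0,0,0,0,0.5],[-1.75,4.6,0,0,0,0,0.5],[-1.75,4.6,0,0,0,0,0.5]]'
python3 -m pendant '[[-1.75,4.6,0,0,0,0,0.5],[-1.75,4.6,0,0,0,0,0.5],[-1.75,4.6,0,0,0,0,0.5],[-1.75,4.6,0,0,0,0,0.5],[0,0,-2,0,0,0,0.5],[0,0,-2,0,0,0,0.5],[0,0,0,0,0,0,0.5],[0,0,0,0,0,0,0.5]]'
```

```text
time: 16.0
tool_pos: [0.6201, -0.067, 0.1003]
ee_rot: [-3.138, -0.001, 1.705]
wrist_force: [0.4, -0.5, 0.4]
width: 0.0421
finger_force: 0.0
time: 16.8
tool_pos: [0.5356, 0.1624, 0.1928]
ee_rot: [3.14, -0.0, 1.705]
wrist_force: [0.2, -0.7, 1.2]
width: 0.0469
finger_force: 0.0
time: 17.6
tool_pos: [0.4664, 0.3446, 0.1521]
ee_rot: [3.141, 0.0, 1.705]
wrist_force: [0.0, 0.5, 0.4]
width: 0.0468
finger_force: 0.0
```

```bash
python3 -m pendant '[[0,0.2,-2.5,0,0,0,0.5],[0,0,-2.5,0,0,0,0.5],[0,0,-2,0,0,0,0.5],[0,0,-1,0,0,0,0.5],[0,0,-0.4,0,0,0,0.5],[0,0,0,0,0,0,0],[0,0,0,0,0,0,0],[0,0,0,0,0,0,0]]'
python3 -m pendant '[[0,0,0,0,0,0,0],[0,0,0,0,0,0,0],[0,0,0,0,0,0,0]]'
python3 -m pendant '[[0,0,0.5,0,0,0,0],[0,0,2,0,0,0,0],[0,0,3,0,0,0,0],[0,0,4,0,0,0,0],[0,0,3,0,0,0,0],[0,0,0,0,0,0,0],[0,0,0,0,0,0,0]]'
```

```text
time: 18.4
tool_pos: [0.4672, 0.3472, 0.0691]
ee_rot: [3.139, -0.001, 1.705]
wrist_force: [-0.0, -0.9, 1.7]
width: 0.0283
finger_force: 30.0
time: 18.7
tool_pos: [0.4672, 0.3473, 0.069]
ee_rot: [3.139, -0.001, 1.705]
wrist_force: [-0.2, -0.9, 6.9]
width: 0.0283
finger_force: 30.0
time: 19.4
tool_pos: [0.4662, 0.3467, 0.1921]
ee_rot: [-3.141, 0.0, 1.705]
wrist_force: [0.5, -0.1, -0.7]
width: 0.0283
finger_force: 30.0
```

```bash
python3 -m pendant '[[1.84,-4.56,0,0,0,0,0],[1.84,-4.56,0,0,0,0,0],[1.84,-4.56,0,0,0,0,0],[1.84,-4.56,0,0,0,0,0],[1.84,-4.56,0,0,0,0,0],[1.84,-4.56,0,0,0,0,0],[1.84,-4.56,0,0,0,0,0],[1.84,-4.56,0,0,0,0,0]]' | head -2
python3 -m pendant '[[0,0,-2,0,0,0,0],[0,0,-2,0,0,0,0],[0,0,0,0,0,0,0],[0,0,0,0,0,0,0],[0,0,0,0,0,0,0]]'
```

```text
time: 20.2
tool_pos: [0.6124, -0.0198, 0.1888]
time: 20.7
tool_pos: [0.6136, -0.0177, 0.1528]
ee_rot: [3.141, 0.0, 1.706]
wrist_force: [-0.5, -0.4, -0.3]
width: 0.0286
finger_force: 30.0
```

```bash
python3 -m pendant '[[0,0,-1.5,0,0,0,0],[0,0,-1.2,0,0,0,0],[0,0,-0.6,0,0,0,0],[0,0,-0.5,0,0,0,0],[0,0,-0.4,0,0,0,0],[0,0,-0.3,0,0,0,0],[0,0,0,0,0,0,0],[0,0,0,0,0,0,0]]'
```

```text
time: 21.5
tool_pos: [0.6138, -0.0181, 0.1078]
ee_rot: [3.141, 0.0, 1.705]
wrist_force: [-0.1, -0.5, -1.0]
width: 0.0288
finger_force: 30.0
```

```bash
python3 -m pendant '[[0,0,-0.5,0,0,0,0],[0,0,-0.6,0,0,0,0],[0,0,-0.6,0,0,0,0],[0,0,-0.6,0,0,0,0],[0,0,-0.5,0,0,0,0],[0,0,-0.4,0,0,0,0],[0,0,-0.3,0,0,0,0],[0,0,0,0,0,0,0]]'
python3 -m pendant '[[0,0,-0.1,0,0,0,0],[0,0,0,0,0,0,0],[0,0,0,0,0,0,0.45],[0,0,0,0,0,0,0.45],[0,0,0,0,0,0,0.45],[0,0,1,0,0,0,0.45],[0,0,3,0,0,0,0.45],[0,0,3,0,0,0,0.5]]'
python3 -m pendant '[[0,0,3,0,0,0,0.5],[0,0,2,0,0,0,0.5],[-2.5,3.75,0,0,0,0,0.5],[-2.5,3.75,0,0,0,0,0.5],[-2.5,3.75,0,0,0,0,0.5],[-2.5,3.75,0,0,0,0,0.5],[-2.5,3.75,0,0,0,0,0.5],[-2.5,3.75,0,0,0,0,0.5]]' | head -2
python3 -m pendant '[[-2.5,3.75,0,0,0,0,0.5],[-2.5,3.75,0,0,0,0,0.5],[0,0,-2,0,0,0,0.5],[0,0,-2,0,0,0,0.5],[0,0,0,0,0,0,0.5],[0,0,0,0,0,0,0.5]]'
```

```text
time: 22.3
tool_pos: [0.6136, -0.0181, 0.0725]
ee_rot: [3.141, 0.0, 1.705]
wrist_force: [-0.5, 0.8, -0.8]
width: 0.028
finger_force: 30.0
time: 23.1
tool_pos: [0.613, -0.018, 0.1419]
ee_rot: [-3.14, -0.0, 1.705]
wrist_force: [0.3, 0.1, 0.1]
width: 0.0463
finger_force: 0.0
time: 23.9
tool_pos: [0.4625, 0.2083, 0.1925]
time: 24.5
tool_pos: [0.4136, 0.2819, 0.1521]
ee_rot: [3.141, -0.0, 1.705]
wrist_force: [0.3, 0.4, 0.9]
width: 0.0471
finger_force: 0.0
```

```bash
python3 -m pendant '[[-0.2,0,-2.5,0,0,0,0.5],[0,0,-2.5,0,0,0,0.5],[0,0,-2,0,0,0,0.5],[0,0,-1,0,0,0,0.5],[0,0,-0.4,0,0,0,0.5],[0,0,0,0,0,0,0],[0,0,0,0,0,0,0],[0,0,0,0,0,0,0]]'
python3 -m pendant '[[0,0,0,0,0,0,0],[0,0,0,0,0,0,0],[0,0,0,0,0,0,0]]' | head -2
python3 -m pendant '[[0,0,0.5,0,0,0,0],[0,0,2,0,0,0,0],[0,0,3,0,0,0,0],[0,0,4,0,0,0,0],[0,0,3,0,0,0,0],[0,0,0,0,0,0,0],[0,0,0,0,0,0,0]]'
```

```text
time: 25.3
tool_pos: [0.4124, 0.2823, 0.0688]
ee_rot: [3.139, -0.001, 1.705]
wrist_force: [-0.0, 0.2, 1.8]
width: 0.0284
finger_force: 30.0
time: 25.6
tool_pos: [0.4124, 0.2824, 0.0688]
time: 26.3
tool_pos: [0.4113, 0.2818, 0.1921]
ee_rot: [-3.141, 0.0, 1.705]
wrist_force: [-0.1, 0.8, -0.8]
width: 0.0285
finger_force: 29.9
```

```bash
python3 -m pendant '[[2.43,-3.14,0,0,0,0,0],[2.43,-3.14,0,0,0,0,0],[2.43,-3.14,0,0,0,0,0],[2.43,-3.14,0,0,0,0,0],[2.43,-3.14,0,0,0,0,0],[2.43,-3.14,0,0,0,0,0],[2.43,-3.14,0,0,0,0,0],[2.43,-3.14,0,0,0,0,0]]' | head -2
python3 -m pendant '[[0,0,-2,0,0,0,0],[0,0,-2,0,0,0,0],[0,0,0,0,0,0,0],[0,0,0,0,0,0,0],[0,0,0,0,0,0,0]]'
```

```text
time: 27.1
tool_pos: [0.6052, 0.0294, 0.1888]
time: 27.6
tool_pos: [0.606, 0.031, 0.1528]
ee_rot: [3.141, 0.0, 1.706]
wrist_force: [0.6, 0.2, 0.1]
width: 0.0286
finger_force: 29.9
```

```bash
python3 -m pendant '[[0,0,-1.5,0,0,0,0],[0,0,-1.2,0,0,0,0],[0,0,-0.6,0,0,0,0],[0,0,-0.5,0,0,0,0],[0,0,-0.4,0,0,0,0],[0,0,-0.3,0,0,0,0],[0,0,0,0,0,0,0],[0,0,0,0,0,0,0]]'
```

```text
time: 28.4
tool_pos: [0.6066, 0.0308, 0.1077]
ee_rot: [3.14, 0.0, 1.705]
wrist_force: [1.8, 0.0, -2.3]
width: 0.0286
finger_force: 29.9
```

```bash
python3 -m pendant '[[0,0,-0.5,0,0,0,0],[0,0,-0.6,0,0,0,0],[0,0,-0.6,0,0,0,0],[0,0,-0.6,0,0,0,0],[0,0,-0.5,0,0,0,0],[0,0,-0.4,0,0,0,0],[0,0,-0.3,0,0,0,0],[0,0,0,0,0,0,0]]'
python3 -m pendant '[[0,0,-0.1,0,0,0,0],[0,0,0,0,0,0,0],[0,0,0,0,0,0,0.45],[0,0,0,0,0,0,0.45],[0,0,0,0,0,0,0.45],[0,0,1,0,0,0,0.45],[0,0,3,0,0,0,0.45],[0,0,3,0,0,0,0.5]]'
python3 -m pendant '[[0,0,3,0,0,0,0.5],[0,0,2,0,0,0,0.5],[-2.5,3.9,0,0,0,0,0.5],[-2.5,3.9,0,0,0,0,0.5],[-2.5,3.9,0,0,0,0,0.5],[-2.5,3.9,0,0,0,0,0.5],[-2.5,3.9,0,0,0,0,0.5],[-2.5,3.9,0,0,0,0,0.5]]' | head -2
python3 -m pendant '[[-2.5,3.9,0,0,0,0,0.5],[-2.5,3.9,0,0,0,0,0.5],[0,0,-2,0,0,0,0.5],[0,0,-2,0,0,0,0.5],[0,0,0,0,0,0,0.5],[0,0,0,0,0,0,0.5]]'
```

```text
time: 29.2
tool_pos: [0.6065, 0.0308, 0.0722]
ee_rot: [3.14, 0.0, 1.705]
wrist_force: [5.4, 0.4, -1.1]
width: 0.0283
finger_force: 29.9
time: 30.0
tool_pos: [0.6048, 0.0307, 0.1417]
ee_rot: [-3.138, -0.0, 1.705]
wrist_force: [1.0, -0.2, -0.1]
width: 0.0463
finger_force: 0.0
time: 30.8
tool_pos: [0.4544, 0.2659, 0.1923]
time: 31.4
tool_pos: [0.4058, 0.3425, 0.1519]
ee_rot: [-3.141, 0.0, 1.705]
wrist_force: [-0.1, -0.0, 0.6]
width: 0.0473
finger_force: 0.0
```

```bash
python3 -m pendant '[[0,0,-2.5,0,0,0,0.5],[0,0,-2.5,0,0,0,0.5],[0,0,-2,0,0,0,0.5],[0,0,-1,0,0,0,0.5],[0,0,-0.4,0,0,0,0.5],[0,0,0,0,0,0,0],[0,0,0,0,0,0,0],[0,0,0,0,0,0,0]]'
python3 -m pendant '[[0,0,0,0,0,0,0],[0,0,0,0,0,0,0],[0,0,0,0,0,0,0]]' | head -2
python3 -m pendant '[[0,0,0.5,0,0,0,0],[0,0,2,0,0,0,0],[0,0,3,0,0,0,0],[0,0,4,0,0,0,0],[0,0,3,0,0,0,0],[0,0,0,0,0,0,0],[0,0,0,0,0,0,0]]'
```

```text
time: 32.2
tool_pos: [0.4067, 0.3432, 0.0689]
ee_rot: [3.139, -0.001, 1.705]
wrist_force: [-0.7, 0.5, 0.4]
width: 0.0284
finger_force: 30.0
time: 32.5
tool_pos: [0.4067, 0.3433, 0.0688]
time: 33.2
tool_pos: [0.4058, 0.3426, 0.1921]
ee_rot: [-3.141, 0.0, 1.705]
wrist_force: [0.7, -0.5, -2.1]
width: 0.0284
finger_force: 30.0
```

```bash
python3 -m pendant '[[2.43,-3.26,0,0,0,0,0],[2.43,-3.26,0,0,0,0,0],[2.43,-3.26,0,0,0,0,0],[2.43,-3.26,0,0,0,0,0],[2.43,-3.26,0,0,0,0,0],[2.43,-3.26,0,0,0,0,0],[2.43,-3.26,0,0,0,0,0],[2.43,-3.26,0,0,0,0,0]]' | head -2
python3 -m pendant '[[0,0,-2,0,0,0,0],[0,0,-2,0,0,0,0],[0,0,0,0,0,0,0],[0,0,0,0,0,0,0],[0,0,0,0,0,0,0]]'
python3 -m pendant '[[0,0,-1.5,0,0,0,0],[0,0,-1.2,0,0,0,0],[0,0,-0.6,0,0,0,0],[0,0,-0.5,0,0,0,0],[0,0,-0.4,0,0,0,0],[0,0,-0.2,0,0,0,0],[0,0,0,0,0,0,0],[0,0,0,0,0,0,0]]'
```

```text
time: 34.0
tool_pos: [0.5996, 0.0804, 0.1888]
time: 34.5
tool_pos: [0.6003, 0.0822, 0.1527]
ee_rot: [3.141, 0.0, 1.706]
wrist_force: [0.4, -0.2, -0.1]
width: 0.0282
finger_force: 30.0
time: 35.3
tool_pos: [0.6006, 0.0819, 0.1089]
ee_rot: [3.141, 0.0, 1.705]
wrist_force: [0.1, 0.9, -0.7]
width: 0.0284
finger_force: 30.0
```

Release vial 4, lift, and go to a viewpoint for the beaker and box. I'll collect joint readings for a kinematic fit.

```bash
python3 -m pendant '[[0,0,-0.5,0,0,0,0],[0,0,-0.6,0,0,0,0],[0,0,-0.6,0,0,0,0],[0,0,-0.6,0,0,0,0],[0,0,-0.5,0,0,0,0],[0,0,-0.4,0,0,0,0],[0,0,-0.4,0,0,0,0],[0,0,0,0,0,0,0]]'
python3 -m pendant '[[0,0,-0.1,0,0,0,0],[0,0,0,0,0,0,0],[0,0,0,0,0,0,0.45],[0,0,0,0,0,0,0.45],[0,0,0,0,0,0,0.45],[0,0,1,0,0,0,0.45],[0,0,3,0,0,0,0.45],[0,0,3,0,0,0,0.5]]'
python3 -c "
from h import *
o=robot.get_obs();print(o['joint_positions'],o['tool_pos'],o['ee_rot'])"
python3 -m pendant '[[0,0,4,0,0,0,0.5],[0,0,4,0,0,0,0.5],[-1.5,2.5,4,0,0,0,0.5],[-1.5,2.5,4,0,0,0,1],[-1.5,2.5,3,0,0,0,1],[-1,1.5,0,0,0,0,1],[0,0,0,0,0,0,1],[0,0,0,0,0,0,1]]'
python3 -c "
from h import *
o=robot.get_obs();print(o['joint_positions'],o['tool_pos'],o['ee_rot'])
np.save('w5.npy',save('wrist','w5'))"
```

```text
time: 36.1
tool_pos: [0.6003, 0.0819, 0.0723]
ee_rot: [-3.142, 0.0, 1.705]
wrist_force: [-0.2, -0.7, -0.1]
width: 0.0285
finger_force: 30.0
time: 36.9
tool_pos: [0.5998, 0.0819, 0.142]
ee_rot: [-3.14, -0.0, 1.705]
wrist_force: [0.9, -0.4, 1.1]
width: 0.0459
finger_force: 0.0
[ 4.20811157e-02  2.35863937e-01  1.34862712e+00  3.90020699e-05
  1.55883333e+00 -9.23220385e-02] [0.59979446 0.08191834 0.141999  ] [-3.13987189e+00 -1.98482253e-04  1.70519881e+00]
time: 37.7
tool_pos: [0.545, 0.1715, 0.3296]
ee_rot: [-3.139, 0.001, 1.705]
wrist_force: [0.8, 0.1, -0.5]
width: 0.0837
finger_force: 0.0
[ 2.06178281e-01  1.45013613e-01  1.08465509e+00 -8.73700599e-04
  1.91479912e+00  7.13058910e-02] [0.5450237  0.17153119 0.32956439] [-3.13878357e+00  1.02609795e-03  1.70537668e+00]
```

View pics/w5.png

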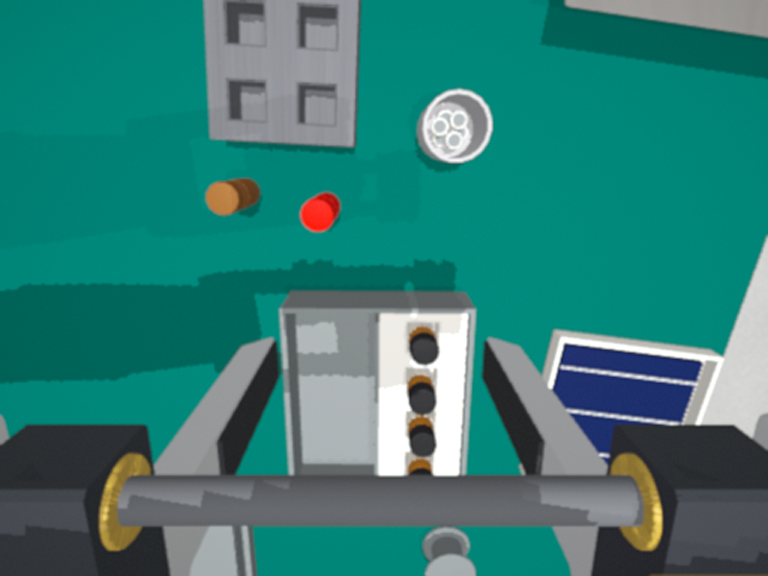

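w5 shows all four vials standing in the box rack and the rack on the bench empty. The beaker mouth is centred at (458,125), and its canisters are still inside. Next I'll tilt the tool a little in free space to identify the wrist kinematics for the pour.

```bash
python3 -m pendant '[[0,0,1,8,0,0,1],[0,0,0,8,0,0,1],[0,0,0,8,0,0,1],[0,0,0,0,0,0,1],[0,0,0,0,0,0,1]]'
cat > kin.py <<'E'
import numpy as np
from scipy.optimize import least_squares
from scipy.spatial.transform import Rotation as Ro
E=lambda a,t:Ro.from_euler(a,t).as_matrix()
LO=np.array([-3.1,-.76,.27,-1.08,.17,-2.57]);HI=np.array([3.1,2.03,2.55,4.22,2.65,2.57])
def fk(q,p,s4=1):
    L1,L2,L3,h,r0,d=p
    A=E('z',q[0])@E('y',q[1]);B=A@E('y',q[2]);C=B@E('z',s4*q[3])@E('y',q[4])
    x=E('z',q[0])@[r0,d,h]+A@[0,0,L1]+B@[0,0,L2]+C@[0,0,L3]
    return x,C@E('z',q[5]+np.pi/2)
E
python3 - <<'E'
from kin import *; from h import *
o=robot.get_obs(); q=o['joint_positions']; print(q,o['tool_pos'],o['ee_rot'])
D=[([-1.412066,.08778,1.37191,0,1.68361,-.10314],(.1423,-.53085,.21557)),([.29416,.0619,1.2045,-.0007,1.87452,.16192],(.49569,.20906,.31483)),([.44383,.09362,1.40237,0,1.63583,.30937],(.47351,.28782,.19695)),([-.20211,.25682,1.28587,.0002,1.60086,-.33798],(.61466,-.06809,.16063)),([.04208,.23586,1.34863,0,1.55883,-.09232],(.59979,.08192,.142)),([.20618,.14501,1.08466,-.0009,1.9148,.07131],(.54502,.17153,.32956)),(q,o['tool_pos'])]
for s in(1,-1):
    r=least_squares(lambda p:np.concatenate([fk(a,p,s)[0]-b for a,b in D]),[.4,.4,.2,.2,0,.05])
    x,R=fk(q,r.x,s); print(s,r.x.round(4),"rms",np.sqrt(np.mean(r.fun**2)),"orient err",(R@E('xyz',o['ee_rot']).T-np.eye(3)).__abs__().max())
    if s==1: np.save("p1.npy",r.x)
    else: np.save("p-1.npy",r.x)
f=lambda a:(np.array(a)+.5)/1.5-.5
print("beaker",plane(np.load('w5.npy'),f((458,125.5)),.075),tri(np.load('w5.npy'),f((458,125.5)),np.load('w3.npy'),f((508,181))),tri(np.load('w5.npy'),f((458,125.5)),P("scene"),f((490,437))))
E
```

```text
time: 38.25
tool_pos: [0.5456, 0.1701, 0.3393]
ee_rot: [3.087, -0.414, 1.712]
wrist_force: [-0.1, -0.2, 0.2]
width: 0.0942
finger_force: 0.0
[-0.04428282  0.08248577  1.19181285  0.43608729  1.86125932 -0.04638966] [0.5456224  0.17006408 0.33929204] [ 3.08655518 -0.41376782  1.71247481]
1 [0.332  0.5117 0.3385 0.1667 0.0206 0.0567] rms 0.006228424394350545 orient err 2.3063847209338196e-16
-1 [ 0.329   0.5722 -0.3143 -0.4849 -0.0398  0.0581] rms 0.01219716276218807 orient err 0.7360132724333055
beaker [0.59350784 0.28180508] (array([0.59407753, 0.28184348, 0.06869512]), np.float64(0.42716287339941156)) (array([0.59423167, 0.28167933, 0.07188662]), np.float64(0.3562494110792539))
```

```bash
cat > plan.py <<'E'
from kin import *
p=np.load("p1.npy"); B=np.array([.5935,.2817,0]); box=np.array([.563,-.0012]); TR=box+E('z',np.radians(7.7))[:2,:2]@[-.046,0]
def ori(phi,be,up):   # tool z heading phi, be below level, tool x up/down
    z=np.array([np.cos(phi)*np.cos(be),np.sin(phi)*np.cos(be),-np.sin(be)])
    y=np.array([np.sin(phi),-np.cos(phi),0])*up
    return np.c_[np.cross(y,z),y,z]
def ik(q,x,R):
    f=lambda q:np.r_[(fk(q,p)[0]-x)*10,(Ro.from_matrix(fk(q,p)[1].T@R)).as_rotvec()]
    r=least_squares(f,np.clip(q,LO+1e-3,HI-1e-3),bounds=(LO,HI)); return r.x,np.abs(r.fun).max()
def path(q,x0,R0,x1,R1,n=14):
    w=Ro.from_matrix(R1@R0.T).as_rotvec(); m=0; dq=0; Q=[]
    for t in np.linspace(0,1,n+1)[1:]:
        qn,e=ik(q,x0+t*(x1-x0),Ro.from_rotvec(t*w).as_matrix()@R0); m=max(m,e); dq=max(dq,np.abs(qn-q).max()); q=qn; Q.append(q)
    return q,m,dq,np.array(Q)
E
cat > enum.py <<'E'
from plan import *
import sys
q0=np.array([-.0443,.0825,1.1918,.4361,1.8613,-.0464]); x0,R0=fk(q0,p)
# first go to tool-down, yaw = heading (x up) or heading+pi
qd=np.array([.206,.145,1.085,0,1.915,.0713])
xd,Rd=fk(qd,p)
for ph in (-60,-30,0,25,50,75):
 for be in (25,35,45):
  for up in (1,-1):
   R=ori(np.radians(ph),np.radians(be),up); xg=B+[0,0,.048]+.008*R[:,2]; xa=xg-.11*R[:,2]+[0,0,.02]
   q,m1,d1,_=path(qd,xd,Rd,xa+[0,0,.1],R); q,m2,d2,_=path(q,xa+[0,0,.1],R,xg,R,5)
   if max(m1,m2)>.02: continue
   for php in (-30,0,30):
    for s in (1,-1):
     Rp=ori(np.radians(php),np.radians(be),up); hd=np.array([np.cos(np.radians(php)),np.sin(np.radians(php)),0])
     lat=np.array([hd[1],-hd[0],0])*s   # mouth direction for rotation s about hd
     xc=np.r_[TR,.16]-lat*.05
     q3,m3,d3,_=path(q,xg,R,xg+[0,0,.15],R,3)
     q3,m4,d4,_=path(q3,xg+[0,0,.15],R,xc+[0,0,.06],Rp,8)
     M=[];qq=q3;dd=0
     for th in np.radians(np.arange(8,129,8)):
        Rr=Ro.from_rotvec(s*th*hd).as_matrix()@Rp; qn,e=ik(qq,xc+.008*Rr[:,2],Rr); dd=max(dd,np.abs(qn-qq).max()); qq=qn;M.append(e)
     if max(m3,m4,max(M))<.03: print(ph,be,up,php,s,"err",round(max(m1,m2,m3,m4,max(M)),3),"dq",round(max(d1,d2),2),round(max(d3,d4),2),round(dd,2),qq.round(2),flush=True)
E
time timeout 560 python3 enum.py
```

```text
Traceback (most recent call last):
  File "enum.py", line 1, in <module>
    from plan import *
  File "plan.py", line 1, in <module>
    from kin import *
  File "kin.py", line 1, in <module>
    import numpy as np
  File "enum.py", line 3, in <module>
    q0=np.array([-.0443,.0825,1.1918,.4361,1.8613,-.0464]); x0,R0=fk(q0,p)
NameError: name 'np' is not defined

real	0m0.073s
user	0m0.049s
sys	0m0.012s
```

```bash
mv enum.py srch.py; rm -rf __pycache__; time timeout 560 python3 srch.py
```

```text
0 45 1 30 1 err 0.03 dq 0.25 0.27 0.1 [-0.69  0.52  2.08  1.56  2.11  1.11]
25 45 1 30 1 err 0.021 dq 0.15 0.12 0.1 [-0.69  0.52  2.08  1.56  2.11  1.11]
50 45 1 30 1 err 0.021 dq 0.09 0.12 0.1 [-0.69  0.52  2.08  1.56  2.11  1.11]
75 45 1 30 1 err 0.021 dq 0.08 0.11 0.1 [-0.69  0.52  2.08  1.56  2.11  1.11]
real	1m51.588s
user	1m51.827s
sys	0m0.132s
```

```bash
cat > srch2.py <<'E'
from plan import *
q0=np.array([-.0443,.0825,1.1918,.4361,1.8613,-.0464]); x0,R0=fk(q0,p)
be=np.radians(45)
for ph in (0,25,75,105,120):
  for up in (1,-1):
   R=ori(np.radians(ph),be,up); xg=B+[0,0,.048]+.008*R[:,2]; xa=xg-.11*R[:,2]+[0,0,.02]
   q,m1,d1,_=path(q0,x0,R0,xa+[0,0,.1],R); q,m2,d2,_=path(q,xa+[0,0,.1],R,xg,R,5)
   if max(m1,m2)>.02: print(ph,up,"no grasp",round(m1,3),round(m2,3)); continue
   qg=q
   for php in (60,80,97,115):
     Rp=ori(np.radians(php),be,up); hd=np.array([np.cos(np.radians(php)),np.sin(np.radians(php)),0]); lat=np.array([hd[1],-hd[0],0])
     xc=np.r_[TR,.15]+hd*.03
     q3,m3,d3,_=path(qg,xg,R,xg+[0,0,.2],R,3)
     q3,m4,d4,_=path(q3,xg+[0,0,.2],R,xc+[0,0,.08],Rp,10)
     for s in (1,-1):
      qq=q3;M=[];dd=0;zt=Rp[:,2]
      for th in np.radians(np.arange(8,181,8).tolist()+[180]):
        Rr=Ro.from_rotvec(s*th*zt).as_matrix()@Rp; qn,e=ik(qq,xc+[0,0,.08],Rr); dd=max(dd,np.abs(qn-qq).max());qq=qn;M.append(e)
      ql=qq
      for t in np.radians(np.arange(6,37,6)):
        R2=Ro.from_rotvec(t*lat).as_matrix()@Rr; qn,e=ik(qq,xc+.008*R2[:,2],R2);qq=qn;M.append(e)
      print(ph,up,php,s,"err",np.round([m1,m2,m3,m4,max(M)],3),"dq",np.round([d1,d2,d3,d4,dd],2),"qg",qg.round(2),"ql",ql.round(2),"qe",qq.round(2),flush=True) if max(m3,m4,max(M))<.05 else None
E
time timeout 560 python3 srch2.py
```

```text
0 1 115 1 err [0.    0.018 0.    0.    0.   ] dq [0.25 0.09 0.12 0.52 0.14] qg [ 0.53 -0.1   2.09 -0.69  0.55  2.57] ql [-0.4   0.31  1.28  0.58  2.1   2.46] qe [-0.49  0.7   1.31  0.89  2.27  2.37]
25 1 115 1 err [0. 0. 0. 0. 0.] dq [0.18 0.11 0.15 0.39 0.14] qg [ 0.31 -0.21  2.2   0.24  0.38  1.26] ql [-0.4   0.31  1.28  0.58  2.1   2.46] qe [-0.49  0.7   1.31  0.89  2.27  2.37]
75 1 115 1 err [0. 0. 0. 0. 0.] dq [0.04 0.08 0.11 0.09 0.14] qg [-0.    0.14  1.86  0.88  1.09 -0.15] ql [-0.4   0.31  1.28  0.58  2.1   2.46] qe [-0.49  0.7   1.31  0.89  2.27  2.37]
75 -1 no grasp 0.296 0.293
105 1 115 1 err [0. 0. 0. 0. 0.] dq [0.03 0.09 0.12 0.05 0.14] qg [-0.    0.48  1.45  0.75  1.5  -0.43] ql [-0.4   0.31  1.28  0.58  2.1   2.46] qe [-0.49  0.7   1.31  0.89  2.27  2.37]
105 -1 no grasp 0.26 0.222
120 1 115 1 err [0. 0. 0. 0. 0.] dq [0.06 0.14 0.13 0.07 0.14] qg [ 0.03  0.65  1.21  0.68  1.69 -0.56] ql [-0.4   0.31  1.28  0.58  2.1   2.46] qe [-0.49  0.7   1.31  0.89  2.27  2.37]
120 -1 no grasp 0.185 0.143
real	1m23.722s
user	1m23.847s
sys	0m0.183s
```

```bash
cat > rel.py <<'E'
from plan import *; from bench import robot
np.set_printoptions(precision=3,suppress=True)
def rel(x,R,msg=""):
    o=robot.get_obs(); R0=E('xyz',o['ee_rot']); w=np.degrees(Ro.from_matrix(R@R0.T).as_rotvec())
    print(msg,"d cm",(np.array(x)-o['tool_pos'])*100,"rot deg",w,"|",np.linalg.norm(w).round(1),"q",o['joint_positions'])
G=ori(np.radians(105),np.radians(45),1); XG=B+[0,0,.048]+.008*G[:,2]
E
python3 -c "
from rel import *
print(XG,G[:,2]); rel(XG-.12*G[:,2]+[0,0,.1],G,'pre')"
```

```text
[0.592 0.287 0.042] [-0.183  0.683 -0.707]
pre d cm [  6.838   3.514 -11.21 ] rot deg [20.35   6.837  8.592] | 23.1 q [-0.044  0.082  1.192  0.436  1.861 -0.046]
```

```bash
python3 -m pendant '[[1.7,0.9,-2.8,5.1,1.7,2.15,1],[1.7,0.9,-2.8,5.1,1.7,2.15,1],[1.7,0.9,-2.8,5.1,1.7,2.15,1],[1.7,0.9,-2.8,5.1,1.7,2.15,1],[0,0,0,0,0,0,1],[0,0,0,0,0,0,1]]'
python3 -c "
from rel import *
rel(XG-.12*G[:,2]+[0,0,.1],G,'pre');rel(XG,G,'g')
from h import *
np.save('w6.npy',save('wrist','w6'))"
```

```text
time: 38.85
tool_pos: [0.6128, 0.2088, 0.2273]
ee_rot: [3.14, -0.788, 1.837]
wrist_force: [-1.0, 0.7, 0.4]
width: 0.0934
finger_force: 0.0
pre d cm [ 0.119 -0.36  -0.006] rot deg [-0.144  0.009 -0.195] | 0.2 q [-0.119  0.397  1.172  0.751  1.84  -0.277]
g d cm [ -2.077   7.836 -18.491] rot deg [-0.144  0.009 -0.195] | 0.2 q [-0.119  0.397  1.172  0.751  1.84  -0.277]
```

View pics/w6.png

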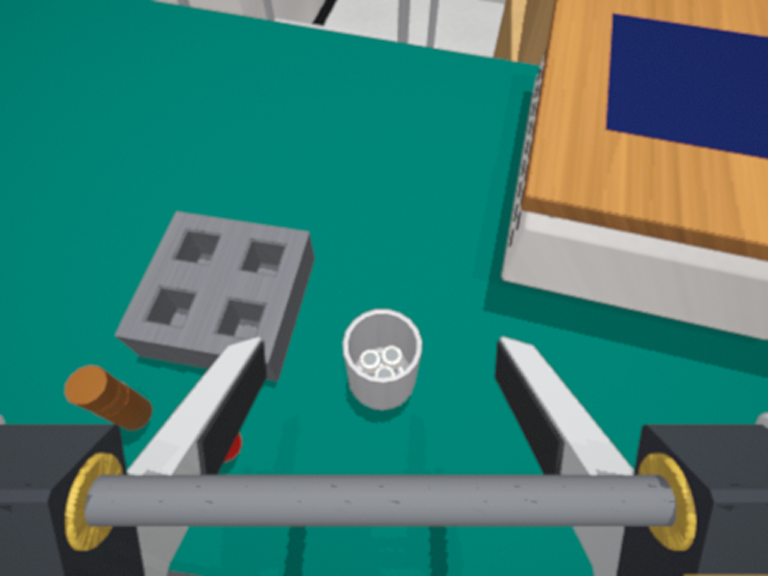

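w6: the beaker mouth at (382,345) is centred between the open fingers, and the red look-alike is well to the left of the path. I'll approach along the tool axis.

```bash
python3 -m pendant '[[0.1,-0.3,-2.5,0,0,0,1],[0,0,-2.5,0,0,0,1],[0,0,-2.5,0,0,0,1],[0,0,-2.5,0,0,0,1],[-0.4,1.4,-1.4,0,0,0,1],[-0.4,1.4,-1.4,0,0,0,1],[-0.4,1.4,-1.4,0,0,0,1],[0,0,0,0,0,0,1]]'
python3 -c "
from rel import *
rel(XG,G,'g')"
```

```text
time: 39.7
tool_pos: [0.6015, 0.249, 0.0912]
ee_rot: [3.126, -0.785, 1.849]
wrist_force: [-0.3, 0.3, 0.1]
width: 0.0938
finger_force: 0.0
g d cm [-0.945  3.813 -4.888] rot deg [-0.143  0.617 -0.315] | 0.7 q [-0.06   0.465  1.358  0.737  1.607 -0.416]
```

```bash
python3 -m pendant '[[-0.3,1.2,-1.4,0,0,0,1],[-0.3,1.2,-1.4,0,0,0,1],[-0.2,0.9,-1.2,0,0,0,1],[-0.1,0.5,-0.7,0,0,0,1],[0,0,0,0,0,0,1],[0,0,0,0,0,0,1]]'
python3 -m pendant '[[0,0,0,0,0,0,0],[0,0,0,0,0,0,0],[0,0,0,0,0,0,0],[0,0,0,0,0,0,0],[0,0,0,0,0,0,0],[0,0,0,0,0,0,0]]'
python3 -c "
from rel import *
rel(XG,G,'g')"
```

```text
time: 40.3
tool_pos: [0.5939, 0.2848, 0.0415]
ee_rot: [3.131, -0.787, 1.842]
wrist_force: [0.6, 0.0, 0.4]
width: 0.0937
finger_force: 0.0
time: 40.9
tool_pos: [0.5935, 0.2848, 0.0405]
ee_rot: [3.133, -0.787, 1.84]
wrist_force: [0.2, -0.4, 0.1]
width: 0.0573
finger_force: 30.0
g d cm [-0.147  0.232  0.181] rot deg [-0.204  0.312 -0.079] | 0.4 q [-0.007  0.508  1.409  0.755  1.505 -0.437]
```

```bash
python3 -m pendant '[[0,0,1,0,0,0,0],[0,0,3,0,0,0,0],[0,0,4,0,0,0,0],[0,0,4,0,0,0,0],[0,0,4,0,0,0,0],[0,0,4,0,0,0,0],[0,0,0,0,0,0,0],[0,0,0,0,0,0,0]]'
python3 -m pendant '[[-1,-2.9,0,0,0,1.2,0],[-1,-2.9,0,0,0,1.2,0],[-1,-2.9,0,0,0,1.2,0],[-1,-2.9,0,0,0,1.2,0],[-1,-2.9,0,0,0,1.2,0],[-1,-2.9,0,0,0,1.2,0],[-1,-2.9,0,0,0,1.2,0],[-1,-2.9,0,0,0,1.2,0]]'
python3 -m pendant '[[-1,-2.2,0,0,0,0.4,0],[0,0,0,0,0,0,0],[0,0,0,0,0,0,0],[0,0,0,0,0,0,0]]'
cat > pour.py <<'E'
from rel import *
b45=np.radians(45); ph=np.radians(115)
Rp=ori(ph,b45,1); hd=np.array([np.cos(ph),np.sin(ph),0]); lat=np.array([hd[1],-hd[0],0]); zt=Rp[:,2]
xc=np.array([.499,.025,.15])
if __name__=="__main__":
    rel(xc+[0,0,.08],Rp,"start"); print("zt",zt,"lat",lat)
    q=robot.get_obs()['joint_positions']
    for th in np.radians(range(20,181,20)):
        Rr=Ro.from_rotvec(th*zt).as_matrix()@Rp; q,e=ik(q,xc+[0,0,.08],Rr); print(q,round(e,3))
    for t in np.radians(range(10,41,10)):
        R2=Ro.from_rotvec(t*lat).as_matrix()@Rr; q,e=ik(q,xc,R2); print(q,round(e,3),R2[:,2])
E
python3 pour.py
```

```text
time: 41.7
tool_pos: [0.5935, 0.2846, 0.2413]
ee_rot: [3.13, -0.785, 1.842]
wrist_force: [0.5, 0.3, -3.2]
width: 0.0574
finger_force: 30.0
time: 42.5
tool_pos: [0.512, 0.052, 0.2378]
ee_rot: [3.139, -0.791, 2.004]
wrist_force: [0.2, 0.6, -1.6]
width: 0.0576
finger_force: 30.0
time: 42.9
tool_pos: [0.5032, 0.0318, 0.2395]
ee_rot: [3.135, -0.789, 2.014]
wrist_force: [0.4, -0.1, -3.0]
width: 0.0571
finger_force: 30.0
start d cm [-0.416 -0.68  -0.946] rot deg [-0.315  0.151 -0.121] | 0.4 q [-0.39   0.296  1.28   0.599  2.114 -0.66 ]
zt [-0.299  0.641 -0.707] lat [0.906 0.423 0.   ]
[-0.4    0.292  1.309  0.581  2.098 -0.334] 0.0
[-0.4    0.292  1.309  0.581  2.098  0.015] 0.0
[-0.4    0.292  1.309  0.581  2.098  0.364] 0.0
[-0.4    0.292  1.309  0.581  2.098  0.713] 0.0
[-0.4    0.292  1.309  0.581  2.098  1.062] 0.0
[-0.4    0.292  1.309  0.581  2.098  1.411] 0.0
[-0.4    0.292  1.309  0.581  2.098  1.76 ] 0.0
[-0.4    0.292  1.309  0.581  2.098  2.109] 0.0
[-0.4    0.292  1.309  0.581  2.098  2.458] 0.0
[-0.438  0.426  1.391  0.637  2.06   2.352] 0.0 [-0.346  0.742 -0.574]
[-0.466  0.533  1.356  0.733  2.146  2.348] 0.0 [-0.383  0.821 -0.423]
[-0.485  0.636  1.329  0.831  2.228  2.354] 0.0 [-0.408  0.875 -0.259]
[-0.493  0.733  1.312  0.932  2.305  2.37 ] 0.0 [-0.421  0.903 -0.087]
```

```bash
python3 -m pendant '[[-0.1,-0.2,0,-2.25,4.8,-5.3,0],[-0.1,-0.2,0,-2.25,4.8,-5.3,0],[-0.1,-0.2,0,-2.25,4.8,-5.3,0],[0,0,0,-2.25,4.8,-5.3,0],[0,0,0,-2.25,4.8,-5.3,0],[0,0,0,-2.25,4.8,-5.3,0],[0,0,0,-2.25,4.8,-5.3,0],[0,0,0,-2.25,4.8,-5.3,0]]'
python3 -m pendant '[[0,0,0,-2.25,4.8,-5.3,0],[0,0,0,-2.25,4.8,-5.3,0],[0,0,0,-2.25,4.8,-5.3,0],[0,0,0,-2.25,4.8,-5.3,0],[0,0,0,-2.25,4.8,-5.3,0],[0,0,0,-2.25,4.8,-5.3,0],[0,0,0,0,0,0,0],[0,0,0,0,0,0,0]]'
python3 -c "
from pour import *
rel(xc+[0,0,.02],Ro.from_rotvec(np.pi*zt).as_matrix()@Rp,'level')
R=E('xyz',robot.get_obs()['ee_rot']); up0=Rp.T@[0,0,1]; print('mouth dir',R@up0,'zt',R[:,2])"
```

```text
time: 43.7
tool_pos: [0.5004, 0.0262, 0.2402]
ee_rot: [-2.431, -0.362, 0.825]
wrist_force: [-0.1, 0.5, -3.1]
width: 0.0573
finger_force: 30.0
time: 44.5
tool_pos: [0.5003, 0.0257, 0.2403]
ee_rot: [-2.377, 0.178, 0.256]
wrist_force: [-0.4, 0.7, -1.9]
width: 0.0571
finger_force: 30.0
level d cm [-0.133 -0.072 -7.029] rot deg [-22.364  48.33  -53.6  ] | 75.6 q [-0.397  0.292  1.28   0.587  2.119  1.158]
mouth dir [ 0.885 -0.274  0.377] zt [-0.299  0.637 -0.71 ]
```

```bash
python3 -m pendant '[[0,0,0,-2.25,4.8,-5.35,0],[0,0,0,-2.25,4.8,-5.35,0],[0,0,0,-2.25,4.8,-5.35,0],[0,0,0,-2.25,4.8,-5.35,0],[0,0,0,-2.25,4.8,-5.35,0],[0,0,0,-2.25,4.8,-5.35,0],[0,0,0,-2.25,4.8,-5.35,0],[0,0,0,-2.25,4.8,-5.35,0]]' | head -3
python3 -m pendant '[[0,0,0,-2.25,4.8,-5.35,0],[0,0,0,-2.25,4.8,-5.35,0],[0,0,-2,0,0,0,0],[0,0,-2,0,0,0,0],[0,0,-1.5,0,0,0,0],[0,0,0,0,0,0,0],[0,0,0,0,0,0,0]]'
python3 -c "
from pour import *
rel(xc+[0,0,.02],Ro.from_rotvec(np.pi*zt).as_matrix()@Rp,'level')
R=E('xyz',robot.get_obs()['ee_rot']); up0=Rp.T@[0,0,1]; print('mouth dir',R@up0,'zt',R[:,2])
from h import *
save('scene','s7',(120,120,420,330),2.5)"
```

```text
time: 45.3
tool_pos: [0.5004, 0.0253, 0.2404]
ee_rot: [-2.893, 0.747, -0.775]
time: 46.0
tool_pos: [0.5003, 0.0252, 0.1857]
ee_rot: [3.141, 0.781, -1.132]
wrist_force: [1.1, 0.7, -2.4]
width: 0.0574
finger_force: 30.0
level d cm [-0.133 -0.016 -1.569] rot deg [ 0.239  0.105 -0.13 ] | 0.3 q [-0.397  0.322  1.352  0.555  2.034  2.412]
mouth dir [ 0.425 -0.905  0.005] zt [-0.299  0.637 -0.71 ]
```

View pics/s7.png

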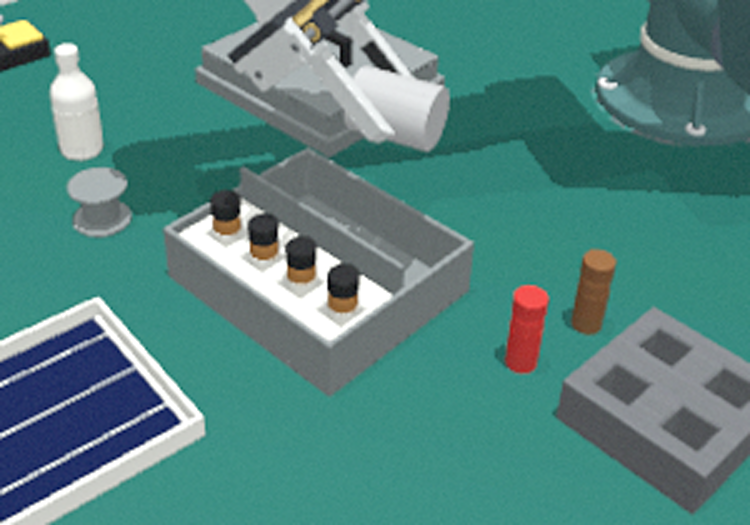

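s7: the beaker is level above the tray with its mouth toward -y, and all four vials are standing. Now I'll tip it slowly.

```bash
python3 -m pendant '[[0,0,-0.5,4.5,2.1,0,0],[0,0,-0.5,4.5,2.1,0,0],[0,0,-0.5,4.5,2.1,0,0],[0,0,0,4.5,2.1,0,0],[0,0,0,1.4,0.65,0,0],[0,0,0,1.4,0.65,0,0],[0,0,0,1.4,0.65,0,0],[0,0,0,1.4,0.65,0,0]]'
python3 -m pendant '[[0,0,0,0.9,0.42,0,0],[0,0,0,0.9,0.42,0,0],[0,0,0,0.9,0.42,0,0],[0,0,0,0.9,0.42,0,0],[0,0,0,0.9,0.42,0,0],[0,0,0,0.9,0.42,0,0],[0,0,0,0.9,0.42,0,0],[0,0,0,0.9,0.42,0,0]]'
python3 -m pendant '[[0,0,0,0.9,0.42,0,0],[0,0,0,0.9,0.42,0,0],[0,0,0,0,0,0,0],[0,0,0,0,0,0,0],[0,0,0,0,0,0,0],[0,0,0,0,0,0,0],[0,0,0,0,0,0,0],[0,0,0,0,0,0,0]]'
python3 -c "
from pour import *
R=E('xyz',robot.get_obs()['ee_rot']); up0=Rp.T@[0,0,1]; print('mouth dir',R@up0,'zt',R[:,2])
from h import *
save('scene','s8',(180,90,360,240),3)"
```

```text
time: 46.85
tool_pos: [0.5007, 0.025, 0.1716]
ee_rot: [-3.135, 1.234, -1.126]
wrist_force: [-0.2, -1.2, -1.9]
width: 0.0571
finger_force: 30.0
time: 47.65
tool_pos: [0.5004, 0.0249, 0.1705]
ee_rot: [-3.139, 1.375, -1.131]
wrist_force: [-0.5, -0.1, -0.6]
width: 0.0574
finger_force: 30.0
time: 48.45
tool_pos: [0.5004, 0.0249, 0.1707]
ee_rot: [-3.137, 1.407, -1.128]
wrist_force: [-0.6, -0.2, -2.0]
width: 0.0571
finger_force: 30.0
mouth dir [ 0.345 -0.736 -0.583] zt [-0.418  0.894 -0.163]
```

View pics/s8.png

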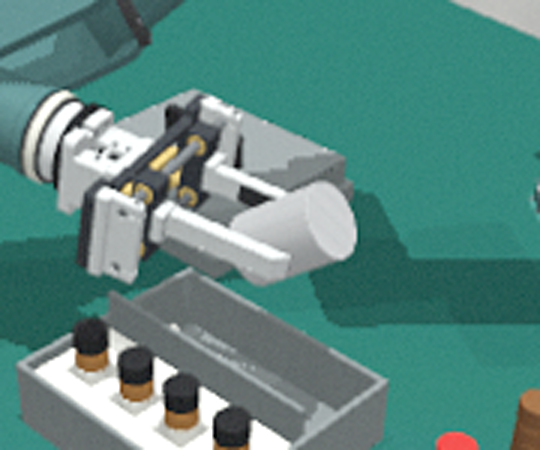

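```bash
python3 -m pendant '[[0,0,0.5,1.8,0.84,0,0],[0,0,0.5,1.8,0.84,0,0],[0,0,0.5,1.8,0.84,0,0],[0,0,0.5,1.8,0.84,0,0],[0,0,0,0,0,0,0],[0,0,0,0,0,0,0],[0,0,0,0,0,0,0],[0,0,0,0,0,0,0]]'
python3 -m pendant '[[0,0,0,0,0,0,0],[0,0,0,0,0,0,0],[0,0,0,0,0,0,0]]' | grep wrist
python3 -m pendant '[[0,0,2,-4.5,-2.1,0,0],[0,0,2,-4.5,-2.1,0,0],[0,0,2,-4.5,-2.1,0,0],[0,0,2,-4.5,-2.1,0,0],[0,0,0,-4.5,-2.1,0,0],[0,0,0,-4.5,-2.1,0,0],[0,0,0,-4.5,-2.1,0,0],[0,0,0,-4.5,-2.1,0,0]]' | grep wrist
python3 -m pendant '[[0,0,0,-1.8,-0.84,0,0],[0,0,0,0,0,0,0]]' 
python3 -m pendant '[[0,0,0,0,0,0,0],[0,0,0,0,0,0,0]]' | grep wrist
python3 -c "
from pour import *
R=E('xyz',robot.get_obs()['ee_rot']); up0=Rp.T@[0,0,1]; print('mouth dir',R@up0,'zt',R[:,2])
rel([.5,.025,.26],Rp,'unroll')"
```

```text
time: 49.3
tool_pos: [0.5004, 0.0249, 0.1907]
ee_rot: [-3.099, 1.546, -1.09]
wrist_force: [1.3, 0.1, -1.6]
width: 0.0572
finger_force: 30.0
wrist_force: [-0.2, 0.4, -2.0]
wrist_force: [-0.0, 0.8, -1.0]
time: 50.6
tool_pos: [0.5001, 0.0255, 0.2719]
ee_rot: [-3.139, 0.817, -1.13]
wrist_force: [-0.0, -0.3, -2.2]
width: 0.0571
finger_force: 30.0
wrist_force: [0.1, 0.6, -1.9]
mouth dir [ 0.423 -0.905 -0.036] zt [-0.311  0.662 -0.681]
unroll d cm [-0.017  0.027 -0.924] rot deg [ -54.922  117.278 -124.932] | 179.9 q [-0.408  0.299  1.232  0.634  2.183  2.515]
```

```bash
python3 -m pendant '[[0,0,0,2.3,-5,5.1,0],[0,0,0,2.3,-5,5.1,0],[0,0,0,2.3,-5,5.1,0],[0,0,0,2.3,-5,5.1,0],[0,0,0,2.3,-5,5.1,0],[0,0,0,2.3,-5,5.1,0],[0,0,0,2.3,-5,5.1,0],[0,0,0,2.3,-5,5.1,0]]' | grep ee_rot
python3 -m pendant '[[0,0,0,2.3,-5,5.1,0],[0,0,0,2.3,-5,5.1,0],[0,0,0,2.3,-5,5.1,0],[0,0,0,2.3,-5,5.1,0],[0,0,0,2.3,-5,5.1,0],[0,0,0,2.3,-5,5.1,0],[0,0,0,2.3,-5,5.1,0],[0,0,0,2.3,-5,5.1,0]]' | grep ee_rot
python3 -m pendant '[[0,0,0,2.3,-5,5.1,0],[0,0,0,2.3,-5,5.1,0],[0,0,0,2.3,-5,5.1,0],[0,0,0,2.3,-5,5.1,0],[0,0,0,2.3,-5,5.1,0],[0,0,0,2.3,-5,5.1,0],[0,0,0,0,0,0,0],[0,0,0,0,0,0,0]]' | grep ee_rot
python3 -c "
from pour import *
R=E('xyz',robot.get_obs()['ee_rot']); up0=Rp.T@[0,0,1]; print('mouth dir',R@up0,'zt',R[:,2])
rel([.5,.025,.26],Rp,'unroll');rel([.5935,.2848,.24],G,'back')"
```

```text
ee_rot: [-2.392, 0.368, 0.062]
ee_rot: [-2.393, -0.386, 0.808]
ee_rot: [-2.873, -0.794, 1.626]
mouth dir [0.187 0.02  0.982] zt [-0.303  0.672 -0.676]
unroll d cm [-0.034  0.032 -0.967] rot deg [  2.15  -10.622  10.842] | 15.3 q [-0.415  0.296  1.239  0.645  2.179 -0.364]
back d cm [ 9.316 26.012 -2.967] rot deg [  1.214 -10.753   0.871] | 10.9 q [-0.415  0.296  1.239  0.645  2.179 -0.364]
```

```bash
python3 -m pendant '[[1.16,3.25,-0.37,0.15,-1.34,0.11,0],[1.16,3.25,-0.37,0.15,-1.34,0.11,0],[1.16,3.25,-0.37,0.15,-1.34,0.11,0],[1.16,3.25,-0.37,0.15,-1.34,0.11,0],[1.16,3.25,-0.37,0.15,-1.34,0.11,0],[1.16,3.25,-0.37,0.15,-1.34,0.11,0],[1.16,3.25,-0.37,0.15,-1.34,0.11,0],[1.16,3.25,-0.37,0.15,-1.34,0.11,0]]' | grep tool
python3 -m pendant '[[0,0,0,0,0,0,0],[0,0,0,0,0,0,0],[0,0,0,0,0,0,0]]' | grep -E "wrist|tool"
python3 -c "
from rel import *
rel([.5935,.2848,.0405],G,'place')
from h import *
a=imaging.snapshot('wrist')[220:384,140:380]; b=imaging.snapshot('top')[130:270,170:330]; c=imaging.snapshot('scene')[150:300,170:330]
r=lambda i,w,h:cv2.resize(i[:,:,::-1],(w,h),interpolation=cv2.INTER_CUBIC)
cv2.imwrite('pics/m9.png',np.vstack([np.hstack([r(b,400,350),r(c,373,350)]),np.hstack([r(a,350,239),np.zeros((239,423,3),np.uint8)])]))"
```

```text
tool_pos: [0.5933, 0.2861, 0.2402]
tool_pos: [0.5931, 0.284, 0.2406]
wrist_force: [0.4, 0.5, -1.0]
place d cm [  0.04    0.082 -20.007] rot deg [ 0.094  0.095 -0.067] | 0.1 q [-0.006  0.349  1.207  0.767  1.769 -0.183]
```

View pics/m9.png

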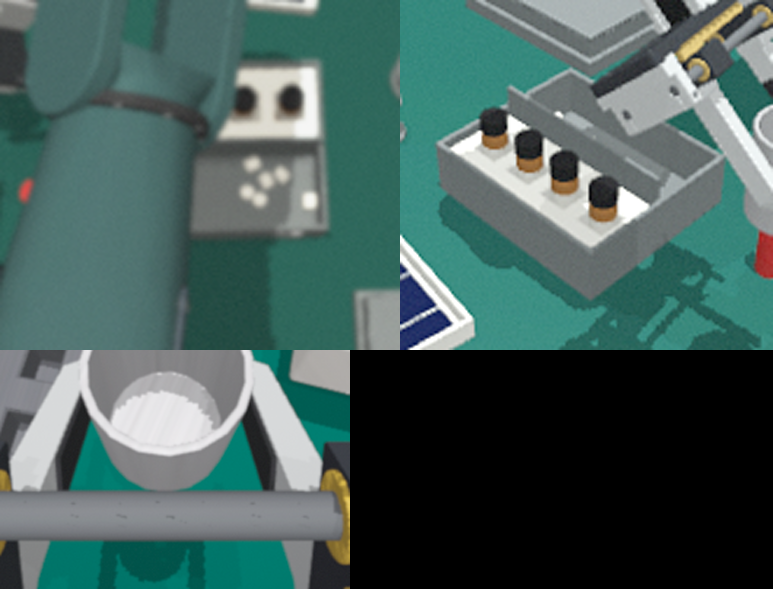

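m9: six canisters lie in the tray (five near (263,180), one at (310,200) in the top crop), and the beaker is empty. Now I'll stand the beaker down.

```bash
python3 -m pendant '[[0,0,-3,0,0,0,0],[0,0,-4,0,0,0,0],[0,0,-4,0,0,0,0],[0,0,-4,0,0,0,0],[0,0,-2.5,0,0,0,0],[0,0,-1.2,0,0,0,0],[0,0,-0.6,0,0,0,0],[0,0,0,0,0,0,0]]' | grep -E "tool|wrist"
python3 -m pendant '[[0,0,-0.3,0,0,0,0],[0,0,-0.3,0,0,0,0],[0,0,-0.1,0,0,0,0],[0,0,0,0,0,0,0],[0,0,0,0,0,0,0]]'
```

```text
tool_pos: [0.5937, 0.2846, 0.0484]
wrist_force: [-1.3, 0.0, -1.4]
time: 55.75
tool_pos: [0.5932, 0.285, 0.0412]
ee_rot: [3.137, -0.784, 1.838]
wrist_force: [0.7, -0.1, -1.8]
width: 0.0574
finger_force: 30.0
```

```bash
python3 -m pendant '[[0,0,-0.1,0,0,0,0],[0,0,0,0,0,0,0],[0,0,0,0,0,0,1],[0,0,0,0,0,0,1],[0,0,0,0,0,0,1],[0,0,0,0,0,0,1],[0,0,0,0,0,0,1],[0,0,0,0,0,0,1]]'
python3 -m pendant '[[0.3,-1,1,0,0,0,1],[0.4,-1.4,1.4,0,0,0,1],[0.5,-2,2.1,0,0,0,1],[0.5,-2,2.1,0,0,0,1],[0.5,-2,2.1,0,0,0,1],[0,0,4,0,0,0,1],[0,0,4,0,0,0,1],[0,0,4,0,0,0,1]]' | grep tool
python3 -c "
from rel import *
from h import *
Rd=E('xyz',[np.pi,0,1.705]); rel([.42,-.20,.33],Rd,'look lid')
"
```

```text
time: 56.55
tool_pos: [0.5931, 0.285, 0.0399]
ee_rot: [3.137, -0.784, 1.838]
wrist_force: [-0.5, -0.5, 0.2]
width: 0.094
finger_force: 0.0
tool_pos: [0.6152, 0.1998, 0.2492]
look lid d cm [-19.523 -39.98    8.081] rot deg [-44.062  -8.68   -7.074] | 45.5 q [-0.131  0.391  1.134  0.753  1.876 -0.256]
```

```bash
python3 -m pendant '[[-2.3,-4.1,0.55,-4,-0.79,-0.64,1],[-2.3,-4.1,0.55,-4,-0.79,-0.64,1],[-2.3,-4.1,0.55,-4,-0.79,-0.64,1],[-2.3,-4.1,0.55,-4,-0.79,-0.64,1],[-2.3,-4.1,0.55,-4,-0.79,-0.64,1],[-2.3,-4.1,0.55,-4,-0.79,-0.64,1],[-2.3,-4.1,0.55,-4,-0.79,-0.64,1],[-2.3,-4.1,0.55,-4,-0.79,-0.64,1]]' | grep tool
python3 -m pendant '[[-2.3,-4.1,0.55,-4,-0.79,-0.64,1],[-2.3,-4.1,0.55,-4,-0.79,-0.64,1],[-2.3,-4.1,0.55,-4,-0.79,-0.64,1],[0,0,0,0,0,0,1],[0,0,0,0,0,0,1],[0,0,0,0,0,0,1]]'
python3 -c "
from rel import *
from h import *
rel([.36,-.25,.31],E('xyz',[np.pi,0,1.705]))
np.save('w10.npy',save('wrist','w10')); np.save('P10t.npy',P('top'))
cv2.imwrite('pics/t10.png',imaging.snapshot('top')[:,:,::-1])"
```

```text
tool_pos: [0.4298, -0.129, 0.2925]
time: 58.75
tool_pos: [0.3624, -0.2495, 0.3075]
ee_rot: [-3.141, -0.003, 1.707]
wrist_force: [0.3, -0.4, -0.4]
width: 0.0938
finger_force: 0.0
 d cm [-0.24  -0.05   0.252] rot deg [-0.141 -0.052 -0.089] | 0.2 q [-0.733 -0.157  1.429  0.001  1.872 -0.868]
```

View pics/w10.png

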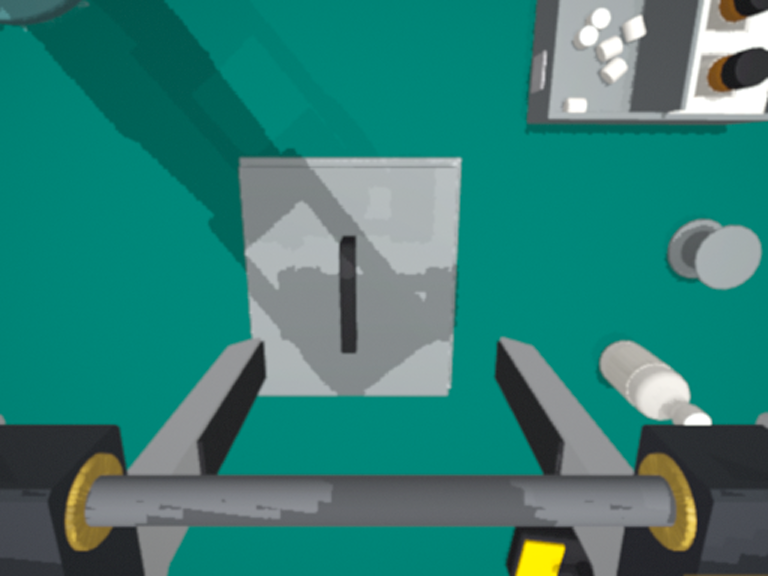

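w10: six canisters are in the tray. The lid lies undisturbed, its handle running from (348,237) to (348,352).

```bash
python3 - <<'E'
from rel import *; from h import *
W=np.load('w10.npy'); f=lambda a:(np.array(a)+.5)/1.5-.5
a=plane(W,f((348,237)),.086);b=plane(W,f((348,352)),.086); c=(a+b)/2; d=a-b
yaw=np.arctan2(d[1],d[0]); print(a,b,c,np.linalg.norm(d),yaw)
rel([*c,.0749],E('xyz',[np.pi,0,yaw]))
E
```

```text
[ 0.332 -0.239] [ 0.344 -0.341] [ 0.338 -0.29 ] 0.10267385113274946 1.6876799030910872
 d cm [ -2.45   -4.034 -23.215] rot deg [-0.15  -0.095 -1.143] | 1.2 q [-0.732 -0.156  1.429  0.001  1.872 -0.868]
```

```bash
python3 -m pendant '[[-1.15,-2.1,-3,0,0,0,0.6],[-1.15,-2.1,-3,0,0,0,0.5],[0,0,-4,0,0,0,0.5],[0,0,-4,0,0,0,0.5],[0,0,-4,0,0,0,0.5],[0,0,-3,0,0,0,0.5],[0,0,-1.5,0,0,0,0.5],[0,0,-0.6,0,0,0,0.5]]'
python3 -m pendant '[[0,0,0,0,0,0,0.5],[0,0,0,0,0,0,0],[0,0,0,0,0,0,0],[0,0,0,0,0,0,0],[0,0,0,0,0,0,0],[0,0,0,0,0,0,0],[0,0,0,0,0,0,0],[0,0,0,0,0,0,0]]'
```

```text
time: 59.65
tool_pos: [0.3386, -0.2901, 0.0737]
ee_rot: [-3.138, -0.006, 1.708]
wrist_force: [0.1, -1.3, 0.0]
width: 0.0474
finger_force: 0.0
time: 60.45
tool_pos: [0.3395, -0.2924, 0.077]
ee_rot: [-3.141, -0.001, 1.706]
wrist_force: [1.0, 0.8, 2.4]
width: 0.0138
finger_force: 30.0
```

```bash
python3 -m pendant '[[0,0,0.5,0,0,0,0],[0,0,1.5,0,0,0,0],[0,0,3,0,0,0,0],[0,0,3,0,0,0,0],[0,0,3,0,0,0,0],[0,0,3,0,0,0,0],[0.5,0.6,2,0,0,0,0],[1.4,1.9,0,0,0,0,0]]' | grep tool
python3 -m pendant '[[2.25,2.9,0,0,0,0,0],[2.25,2.9,0,0,0,0,0],[2.25,2.9,0,0,0,0,0],[2.25,2.9,0,0,0,0,0],[2.25,2.9,0,0,0,0,0],[2.25,2.9,0,0,0,0,0],[2.25,2.9,0,0,0,0,0],[2.25,2.9,0,0,0,0,0]]' |grep tool
python3 -m pendant '[[1.9,2.5,0,0,0,0,0],[0.6,0.9,0,0,0,0,0],[0,0,0,0,0,0,0],[0,0,0,0,0,0,0],[0,0,0,0,0,0,0]]'
python3 -c "
from rel import *
rel([.5637,-.001,.125],E('xyz',[np.pi,0,1.705]))"
```

```text
tool_pos: [0.3584, -0.2688, 0.2395]
tool_pos: [0.5382, -0.0337, 0.2352]
time: 62.55
tool_pos: [0.5625, -0.0023, 0.2364]
ee_rot: [-3.14, -0.001, 1.705]
wrist_force: [0.1, 0.4, -2.8]
width: 0.0139
finger_force: 30.0
 d cm [  0.124   0.131 -11.137] rot deg [-0.038 -0.104  0.024] | 0.1 q [-0.105  0.114  1.303  0.     1.727 -0.239]
```

```bash
python3 -m pendant '[[0.1,0.1,-1.5,0,0,0,0],[0,0,-2.5,0,0,0,0],[0,0,-2.5,0,0,0,0],[0,0,-1.8,0,0,0,0],[0,0,-1,0,0,0,0],[0,0,0,0,0,0,0],[0,0,0,0,0,0,0]]'
```

```text
time: 63.25
tool_pos: [0.564, -0.0009, 0.1433]
ee_rot: [-3.14, -0.001, 1.705]
wrist_force: [-0.4, -1.0, -3.0]
width: 0.014
finger_force: 30.0
```

```bash
python3 -m pendant '[[0,0,-0.4,0,0,0,0],[0,0,-0.4,0,0,0,0],[0,0,-0.4,0,0,0,0],[0,0,-0.3,0,0,0,0],[0,0,-0.2,0,0,0,0],[0,0,0,0,0,0,0],[0,0,0,0,0,0,0]]'
```

```text
time: 63.95
tool_pos: [0.5649, -0.0002, 0.1272]
ee_rot: [3.14, -0.001, 1.706]
wrist_force: [1.5, -2.2, 3.2]
width: 0.0137
finger_force: 30.0
```

```bash
python3 -m pendant '[[0,0,-0.1,0,0,0,0],[0,0,0,0,0,0,0],[0,0,0,0,0,0,0]]' | grep -E "tool|wrist"
python3 -m pendant '[[0,0,0,0,0,0,0.5],[0,0,0,0,0,0,0.5],[0,0,0,0,0,0,0.5],[0,0,0,0,0,0,0.5],[0,0,1.5,0,0,0,0.6],[0,0,4,0,0,0,0.8],[0,0,5,0,0,0,1],[0,0,5,0,0,0,1]]'
python3 -m pendant '[[-0.5,0,3.5,0,0,0,1],[0,0,0,0,0,0,1],[0,0,0,0,0,0,1],[0,0,0,0,0,0,1]]' | grep tool
python3 - <<'E'
from h import *
np.save('w11.npy',save('wrist','w11'))
a=imaging.snapshot('wrist')[40:290,80:430]; c=imaging.snapshot('scene')[130:350,150:400]
r=lambda i,w,h:cv2.resize(i[:,:,::-1],(w,h),interpolation=cv2.INTER_CUBIC)
cv2.imwrite('pics/m11.png',np.hstack([r(a,400,286),np.zeros((286,0,3),np.uint8)])) 
cv2.imwrite('pics/m12.png',np.vstack([r(a,500,357)[:, :],r(c,500,440)])[:597])
cv2.imwrite('pics/m13.png',r(c,750,600)[:600])
E
```

```text
tool_pos: [0.5649, -0.0003, 0.1261]
wrist_force: [2.0, -2.4, 5.1]
time: 65.05
tool_pos: [0.5636, 0.0001, 0.2828]
ee_rot: [-3.14, -0.002, 1.706]
wrist_force: [1.4, -0.4, 0.3]
width: 0.0744
finger_force: 0.0
tool_pos: [0.5586, 0.0, 0.3139]
```

View pics/m13.png

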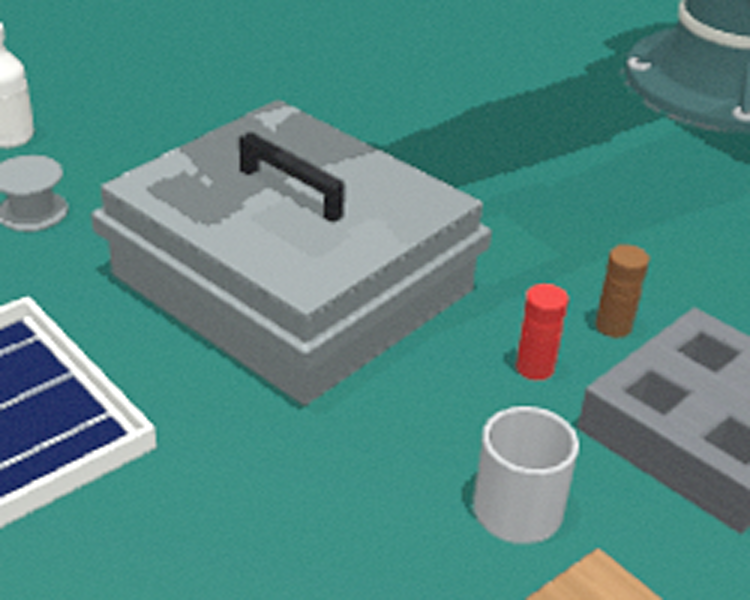

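m13: the lid is on with its lip even along both visible sides, and the beaker stands upright. I'll check the seating numerically against the starting image, where the lid was seated.

```bash
python3 - <<'E'
from h import *
n=cv2.GaussianBlur(cv2.cvtColor(imaging.snapshot('scene'),cv2.COLOR_RGB2GRAY),(0,0),.8)
o=cv2.GaussianBlur(cv2.cvtColor(cv2.resize(cv2.imread('pics/scene0.png'),(512,384),interpolation=cv2.INTER_AREA),cv2.COLOR_BGR2GRAY),(0,0),.8)
for k,(x,y) in {"left":(185,208),"front":(252,262),"right":(311,214),"handle +y":(262,201),"handle -y":(233,186),"beaker":(325,305),"rackref":(395,300)}.items():
    t=o[y-13:y+14,x-13:x+14]; s=n[y-19:y+20,x-19:x+20]; m=cv2.matchTemplate(s,t,cv2.TM_CCOEFF_NORMED); _,v,_,l=cv2.minMaxLoc(m)
    px,py=l; q=lambda a,b,c:(a-c)/(2*(a-2*b+c)) if a-2*b+c else 0
    sx=q(m[py,px-1],m[py,px],m[py,px+1]) if 0<px<12 else 0; sy=q(m[py-1,px],m[py,px],m[py+1,px]) if 0<py<12 else 0
    print(k,round(px-6+sx,2),round(py-6+sy,2),round(v,3))
W=np.load('w11.npy'); T=P('scene'); print("mm/px scene near lid", 1000/(T@np.r_[.56,0,.1,1])[2]*0+ 1000*np.linalg.norm(plane(T,(250,210),.1)-plane(T,(251,210),.1)))
E
```

```text
left 0.07 -0.18 0.992
front -0.0 0.15 0.994
right -0.24 -0.12 0.99
handle +y 0.05 -0.09 0.987
handle -y -0.15 -0.32 0.949
beaker 0.08 0.1 0.932
rackref 0.85 4.54 0.663
mm/px scene near lid 2.198868907343864
```

```bash
python3 -c "
from bench import robot
print(robot.close_job(), robot.get_obs()['time'])"
```

```text
the job is handed in; nothing more can be done
the job is handed in; nothing more can be done
```

The job is handed in at about 66 s, but no verdict came back: all four vials went fully home in the white rack, all six canisters are in the tray, the empty beaker stands upright on the bench, and the lid is back on, within about 1 mm of its starting pose in the scene camera.

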